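# Build the demountable solid-state test cell

### The job

Build up the test cell on its steel base, in this order: lay the ivory electrolyte disc in the middle of the base's stud, slip the tan sleeve over stud and disc until it stands flat on the flange, lower the steel piston stem up into the sleeve until it rests on the disc, then slide the blue disc-spring pack and last the red cap, hub up, down over the piston's stem. Let go of each part before fetching the next, and set the piston down gently, without letting it drop: the disc is brittle. Leave the brown bottle and the dish of coin cells standing where they are.

Things in the scene. Friction and masses are not known exactly. Their poses are not given: they have to be found in the camera images.
- cell_base: Bright steel base of the cell, heavy, does not move: round flange 96 mm across and 12 mm thick lying on the bench, with a stud 36 mm across standing in its middle up to 32 mm above the bench; the stud's top 6 mm taper to a flat of 30 mm across. A small black terminal socket sticks 12 mm out of the flange's rim (look only). Origin: centre of the underside, on the axis; z up.
- electrolyte_disc: Ivory-white ceramic disc, 28 mm across, 8 mm thick, about 20 g, lying flat. Origin: centre of its underside; z up its axis. On the stud its origin is 32 mm above the base's origin. It may lie up to 5 mm off the axis and the sleeve still passes over it.
- sleeve: Tan plastic sleeve (tube open at both ends, no top or bottom), 60 mm outside, 40 mm bore, 45 mm high, about 95 g, standing upright; both ends alike. Origin: centre of the lower end; z up its axis. Seated on the flange its origin is 12 mm above the base's origin (top at 57 mm); it has 2 mm of play all round the stud.
- piston: Bright steel piston standing on its foot, about 310 g, 92 mm tall: foot 36 mm across and 30 mm high (its lowest 6 mm taper to 30 mm across), then a stem 14 mm across from 30 mm to 92 mm (the last 6 mm taper to 8 mm across). Grip the stem. Origin: centre of the foot's underside; z up along the stem. Resting on the disc in the sleeve its origin is 40 mm above the base's origin; 2 mm of play all round in the bore.
- spring_pack: Blue pack of disc springs held as one stiff ring with a ribbed edge: 40 mm outside, 20 mm hole right through, 22 mm high, about 110 g, lying flat; both faces alike. Origin: centre of the underside; z up its axis. Seated on the piston's foot around the stem its origin is 70 mm above the base's origin; 3 mm of play all round the stem.
- cap: Red metal cap lying flat, about 100 g: disc 56 mm across and 10 mm thick, with a hub 30 mm across and 20 mm high in the middle of its top (30 mm high in all), and a 20 mm hole right through disc and hub. Grip it by the hub. Origin: centre of the disc's underside; z up through the hub. Seated on the spring pack its origin is 92 mm above the base's origin, and the stem sticks 10 mm out of the hub.
- bottle: Bystander: brown glass bottle with white cap, 48 mm across, 85 mm high, standing loose. Origin: centre of its underside. To be left alone.
- coin_dish: Bystander: shallow metal dish 76 mm across, 12 mm high, holding five small coin cells (fixed in it), loose on the bench. Origin: centre of its underside. To be left alone.
Mind the look-alikes: they are no part of the job. Of the things that look like the electrolyte_disc, the largest one is meant. Leave any green or pink look-alike of the sleeve alone.

How it is judged (in metres and radians):
On the way, in this order (a step that is already met when the one before it is completed fails the run):
1. the ivory disc lies flat on the stud of the cell base, let go (horizontal distance between electrolyte_disc and cell_base below 0.009 m and z of electrolyte_disc in the frame of cell_base between 0.0295 and 0.0345 m and angle between electrolyte_disc's own z axis and vertical below 0.08 rad and contact force between electrolyte_disc and the fingers below 0.05 N), for 0.2 s.
2. the sleeve stands over stud and disc, flat on the flange, let go (horizontal distance between sleeve and cell_base below 0.005 m and z of sleeve in the frame of cell_base between 0.0095 and 0.0145 m and angle between sleeve's own z axis and vertical below 0.08 rad and contact force between sleeve and the fingers below 0.05 N), for 0.2 s.
3. the piston stands in the sleeve on the disc, stem up, let go (horizontal distance between piston and cell_base below 0.006 m and z of piston in the frame of cell_base between 0.0375 and 0.0425 m and angle between piston's own z axis and vertical below 0.08 rad and contact force between piston and the fingers below 0.05 N), for 0.2 s.
4. the spring pack lies on the piston around the stem, let go (horizontal distance between spring_pack and cell_base below 0.008 m and z of spring_pack in the frame of cell_base between 0.0675 and 0.0725 m and angle between spring_pack's own z axis and vertical below 0.08 rad and contact force between spring_pack and the fingers below 0.05 N), for 0.2 s.
At the end, for the whole second after the job is handed in: All five parts are stacked on the cell base and at rest, each upright within 0.08 rad and within 2.5 mm of its seated height above the base's origin: disc (32 mm, at most 9 mm off the axis), sleeve (12 mm, 5 mm), piston (40 mm, 6 mm), spring pack (70 mm, 8 mm), cap (92 mm, 8 mm) (horizontal distance between electrolyte_disc and cell_base below 0.009 m and z of electrolyte_disc in the frame of cell_base between 0.0295 and 0.0345 m and angle between each of electrolyte_disc, sleeve, piston, spring_pack, cap's own z axis and vertical below 0.08 rad and linear speed of each of electrolyte_disc, sleeve, piston, spring_pack, cap below 0.02 m/s and horizontal distance between sleeve and cell_base below 0.005 m and z of sleeve in the frame of cell_base between 0.0095 and 0.0145 m and horizontal distance between piston and cell_base below 0.006 m and z of piston in the frame of cell_base between 0.0375 and 0.0425 m and horizontal distance between each of spring_pack, cap and cell_base below 0.008 m and z of spring_pack in the frame of cell_base between 0.0675 and 0.0725 m and z of cap in the frame of cell_base between 0.0895 and 0.0945 m); the robot touches nothing.
It fails at once if the piston is dropped: over the base, its foot less than 80 mm above the base's underside, it moves faster than 0.3 m/s (a free fall of 5 mm) (linear speed of piston above 0.3 m/s and horizontal distance between piston and cell_base below 0.03 m and z of piston in the frame of cell_base below 0.08 m).
It fails at once if the bottle is moved more than 25 mm or knocked over (distance of bottle from where it was at the start of the episode above 0.025 m or angle between bottle's own z axis and vertical above 0.4 rad).
It fails at once if the dish of coin cells is moved more than 25 mm or tipped (distance of coin_dish from where it was at the start of the episode above 0.025 m or angle between coin_dish's own z axis and vertical above 0.4 rad).
It also fails if it takes over 112 s, if anything falls off the work surface, if the arm or the gripper's body presses on something with over 40 N, if the wrist force passes 120 N, or if a joint passes its speed limit or range.

### The arm

A 6-joint arm with a two-finger parallel gripper is mounted at the origin on the work surface. World frame = base frame: x ahead of the robot, y to its left, z up, the work surface at z = 0. Lengths are in m, angles in degrees, forces in N, time in s.
With the tool pointing down it reaches from about 0.375 to 0.9 m from the base axis. Payload 3.1 kg.
Tool frame: the origin (TCP) lies midway between the tips of the shut fingers; the grasp point (between the pads) lies bot.pinch_z behind it (bot.pinch_z is the distance from the TCP to the grasp point, in m); z points along the fingers, y is the direction in which the jaws open and shut (so a half turn about z gives the same grasp; the last joint's range is limited). The gripper opens to 87 mm and grips with 3 to 60 N. Pads are 19 mm wide; open, the fingers measure 117 mm over their backs; the gripper's body (75 mm by 190 mm) begins 51 mm behind the grasp point.
Start: joints at [-10.227, 30.224, 82.088, -0, 67.689, -10.227], TCP at [0.625, 0, 0.223] pointing down, gripper open.
Joint ranges: [-176.69, 176.69], [-43.24, 126.21], [12.49, 139.97], [-82, 262], [0, 151.66], [-163.58, 163.58]. Speed limits (degrees/s): [159.86, 159.86, 180, 180, 180, 180].

### API

Orientations are given as a 3x3 rotation matrix whose columns are the frame's x, y, z axes.
In Python, from rig import bot gives the robot as it stands.
- The arm moves only by the tool apply_moves, never from a script. Its argument "motion" is text: rows parted by semicolons, each of 7 numbers parted by spaces: the shift along the tool's x, y, z in m, then the turn, a rotation vector about the tool's x, y, z in degrees, then the finger opening in m, from 0 to 0.087. A call has exactly 8 rows; each row is the pose to reach, as a shift and turn from the pose commanded when the call began, along the tool's axes at that moment; what a row does not reach only later rows make up. A row lasts 1/8 s, in which the tool goes at most 62.5 mm and 10.7 degrees, less where a joint would pass 70% of its speed; a pose out of reach is approached as far as the arm can. A call with a gripper value outside its range is refused whole. The fingers move at their own pace and stop on an object; the grip force is fixed at half the most. Time passes only in rows, so rows that repeat a pose let the fingers close, or fill a call up. It gives the time, the measured TCP pose, the force and the opening at its end, in the units of the state.
- bot.read_state(): the state, without advancing time (a new reading comes with each control period).
- bot.capture(name): name is "scene" or "side" or "wrist"; returns the picture (400x640x3 uint8, red, green, blue); there is no depth.
- bot.get_calibration(name): a dict with "fx", "fy", "cx", "cy" (pixels), "D" ([k1, k2, p1, p2, k3] as OpenCV has them; the pictures are not rectified), "rvec" (rotation vector, rad) and "tvec" (3), from world to camera coordinates, as OpenCV has them. Camera axes: x right, y down, z forward; pixel columns grow to the right and rows downward; lengths in m; the calibration is good to about 2 mm. A picture is of the moment at which its call begins: read the wrist's pose just before it. get_calibration takes no time and is no camera call; for the wrist camera it gives the pose at the moment of the call.
- bot.hand_in(): hands the job in, once; it reports no verdict.
Trained networks look in the newest picture that a camera, given by its name, has taken for a name from the list of things; names that differ only in an ending like _2 or _b are one class to them, and where a whole thing is asked for, a point or a joint stands for the part that bears it (a point fixed in the world has none). Each returns a list of dicts, best first, with "p" (0 to 1); they miss things now and then, are a little off and sometimes report something else, mostly with a low value. They report only what shows in the picture. A call takes as long as a camera call. They do not tell look-alikes from the thing itself.
- bot.find_in(name, camera): "point" ([x, y, z] in m, in world coordinates, good to about 4 mm: the middle of the surface that is visible of it).
The state is a dict: "time_s": time; "joint_positions": joint angles; "qvel": joint speeds; "tau": joint torques, N m; "position": TCP position; "tcp_rot": TCP orientation; "force": force on the tool from outside, world axes, zero at the start; "moment": the same for the moment, N m; "opening": opening from 0.0 (shut) to 1.0 (fully open).
Only numpy, scipy, OpenCV 4.12 (cv2) and the standard library are available. Lean on these libraries where they do the work, as an engineer would, in place of code of your own. Each camera call takes 0.05 s, during which the arm holds its last target.

## Working session

There is one attempt and no reset: what is moved stays moved. The work goes in short steps, Python scripts to look and compute and a tool call to move; the robot and the scene stay as the last step left them, time stands still between calls to the robot, and variables do not carry over. Pictures are saved under pics/ and viewed, and the job is handed in when it is done.

Besides the shell and the picture viewer there is one more tool, called after ">>>" by a JSON object that holds its "api" and its "payload". apply_moves: Moves the arm, as the interface text tells. Its arguments: {"type":"object","properties":{"motion":{"type":"string"}},"required":["motion"]}

```bash
ls; mkdir -p pics; python3 - <<'E'
from rig import bot
import cv2
print(bot.pinch_z)
s=bot.read_state();print({k:s[k] for k in("time_s","position","tcp_rot","force","opening")})
for n in("scene","side","wrist"):
    im=bot.capture(n);cv2.imwrite(f"pics/a_{n}.png",im[:,:,::-1])
    c=bot.get_calibration(n);print(n,c)
    for o in["cell_base","electrolyte_disc","sleeve","piston","spring_pack","cap","bottle","coin_dish"]:
        print(o,[(([round(v,3) for v in d["point"]]),round(d["p"],2)) for d in bot.find_in(o,n)])
print(bot.read_state()["time_s"])
E
```

```text
pics
0.0187
{'time_s': 0.0, 'position': array([6.24250296e-01, 1.68362089e-04, 2.21574574e-01]), 'tcp_rot': array([[-1.34257339e-05,  9.99997656e-01, -2.16524627e-03],
       [ 9.99999923e-01,  1.42737672e-05,  3.91641741e-04],
       [ 3.91671729e-04, -2.16524084e-03, -9.99997579e-01]]), 'force': array([ 0.70248687, -0.40790748, -0.06960419]), 'opening': 1.0011572949508891}
scene {'fx': 418.21837702344834, 'fy': 418.21837702344834, 'cx': 325.741067383789, 'cy': 201.32784138007642, 'D': array([-0.10372901,  0.        ,  0.        ,  0.        ,  0.        ]), 'rvec': array([ 1.43930034,  2.37283754, -0.70809229]), 'tvec': array([ 0.2327845 , -0.34103108,  1.14480657])}
cell_base [([0.628, -0.083, 0.012], 0.83)]
electrolyte_disc [([0.46, -0.253, 0.012], 0.6)]
sleeve [([0.468, 0.077, 0.034], 0.95), ([0.368, 0.07, 0.033], 0.86), ([0.41, 0.173, 0.038], 0.57)]
piston [([0.622, -0.241, 0.005], 0.64)]
spring_pack [([0.471, 0.266, 0.058], 0.75), ([0.634, 0.252, 0.025], 0.6)]
cap [([0.649, 0.113, 0.013], 0.64)]
bottle [([0.473, 0.267, 0.058], 0.97)]
coin_dish [([0.621, -0.244, 0.001], 0.82)]

[... 639 characters left out ...]
cap [([0.636, 0.103, 0.009], 0.56)]
bottle [([0.457, 0.25, 0.053], 0.68)]
coin_dish []
wrist {'fx': 345.07616566092094, 'fy': 345.07616566092094, 'cx': 316.4153575442942, 'cy': 198.30802470624116, 'D': array([-0.063519,  0.      ,  0.      ,  0.      ,  0.      ]), 'rvec': array([-2.86435412e+00, -1.58475650e-04,  1.83687532e-03]), 'tvec': array([-0.6253198 , -0.03429446,  0.39130762])}
cell_base [([0.616, -0.084, 0.013], 0.73)]
electrolyte_disc []
sleeve [([0.413, 0.159, 0.036], 0.97), ([0.368, 0.07, 0.036], 0.82), ([0.46, 0.071, 0.044], 0.76)]
piston [([0.451, -0.082, 0.026], 0.83)]
spring_pack []
cap [([0.641, 0.108, 0.012], 0.77)]
bottle []
coin_dish [([0.625, -0.209, 0.008], 0.63)]
1.35
```

View pics/a_scene.png

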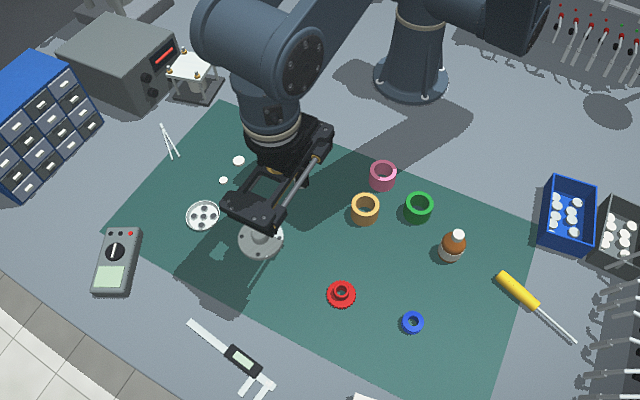

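View pics/a_side.png

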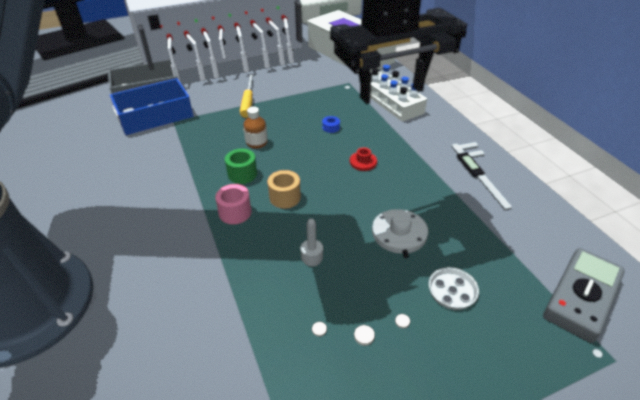

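View pics/a_wrist.png

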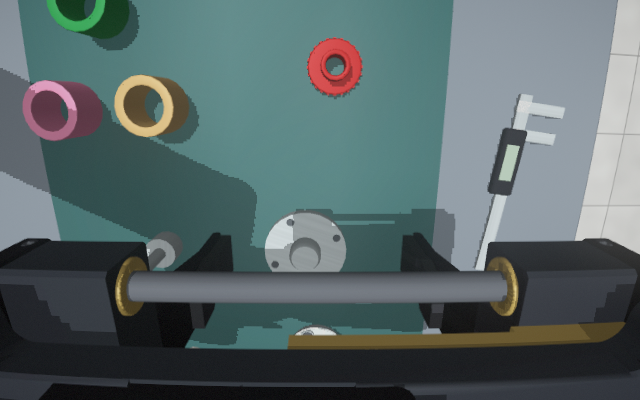

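Scene picture: sleeve (tan) near (365,208), cap (341,294), spring pack (412,322), base (262,240), dish (203,214), bottle (452,245). The side picture shows the piston at (312,245) and three white discs at (319,328), (364,335) and (402,320), with the middle one largest. Next I'll fit silhouettes.

```bash
cat > h.py <<'E'
from rig import bot
import cv2, numpy as np
from scipy.optimize import minimize
from scipy.spatial.transform import Rotation as R
P={"sleeve":[(0,.03),(.045,.03)],"cap":[(0,.028),(.010,.028),(.010,.015),(.030,.015)],"spring_pack":[(0,.020),(.022,.020)],
"disc":[(0,.014),(.008,.014)],"piston":[(0,.015),(.006,.018),(.030,.018),(.030,.007),(.086,.007),(.092,.004)],
"base":[(0,.048),(.012,.048),(.012,.018),(.026,.018),(.032,.015)]}
HUE={"sleeve":((12,90,100),(24,255,255)),"cap":None,"spring_pack":((105,150,80),(130,255,255))}
def proj(pts,c):
    return cv2.projectPoints(np.asarray(pts,float),c["rvec"],c["tvec"],np.array([[c["fx"],0,c["cx"]],[0,c["fy"],c["cy"]],[0,0,1]]),c["D"])[0][:,0]
th=np.linspace(0,2*np.pi,48,endpoint=False)
def ring(x,y,z,r): return np.c_[x+r*np.cos(th),y+r*np.sin(th),np.full(48,z)]
def sil(name,x,y,c,z0=0,S=4,box=None):
    m=np.zeros((box[3]*S,box[2]*S),np.uint8)
    p=P[name]
    for (z1,r1),(z2,r2) in zip(p[:-1],p[1:]):
        q=proj(np.r_[ring(x,y,z0+z1,r1),ring(x,y,z0+z2,r2)],c)
        h=cv2.convexHull(((q-[box[0],box[1]]+.5)*S).astype(np.float32))
        cv2.fillPoly(m,[np.round(h).astype(np.int32)],255)
    return cv2.resize(m,(box[2],box[3]),interpolation=cv2.INTER_AREA)/255.
def mask(name,im):
    hsv=cv2.cvtColor(im,cv2.COLOR_RGB2HSV)
    if name=="cap": return cv2.inRange(hsv,(0,120,50),(8,255,255))|cv2.inRange(hsv,(172,120,50),(180,255,255))
    if name=="disc": return cv2.inRange(hsv,(0,0,185),(180,60,255))
    if name in("piston","base"): return cv2.inRange(hsv,(0,0,40),(180,55,255))
    return cv2.inRange(hsv,*HUE[name])
def fit(name,im,c,x,y,z0=0,pad=25,show=None):
    q=proj(np.r_[ring(x,y,z0,P[name][0][1]),ring(x,y,z0+P[name][-1][0],P[name][0][1])],c)
    a=np.floor(q.min(0)-pad).astype(int);b=np.ceil(q.max(0)+pad).astype(int)
    a=np.maximum(a,0);b=np.minimum(b,[640,400]);box=(a[0],a[1],b[0]-a[0],b[1]-a[1])
    m=mask(name,im)[a[1]:b[1],a[0]:b[0]]
    m0=m.copy()
    cs,_=cv2.findContours(m,cv2.RETR_EXTERNAL,cv2.CHAIN_APPROX_NONE)
    pc=proj([[x,y,z0+.5*P[name][-1][0]]],c)[0]-a
    cs=[k for k in cs if cv2.contourArea(k)>15]
    k=min(cs,key=lambda k:np.hypot(*(k[:,0].mean(0)-pc)))
    m=np.zeros_like(m);cv2.drawContours(m,[k],-1,255,-1)
    m=m/255.
    f=lambda v:np.abs(sil(name,v[0],v[1],c,z0,box=box)-m).sum()/m.sum()
    r=minimize(f,[x,y],method="Nelder-Mead",options=dict(initial_simplex=[[x,y],[x+.01,y],[x,y+.01]],xatol=1e-5,fatol=1e-5))
    if show:
        o=im[a[1]:b[1],a[0]:b[0]].copy();s=(sil(name,*r.x,c,z0,box=box)>.5).astype(np.uint8)
        o=cv2.resize(o,None,fx=5,fy=5,interpolation=cv2.INTER_NEAREST)
        for mm,col in((s,(255,0,255)),((m>.5).astype(np.uint8),(0,255,255))):
            kk,_=cv2.findContours(cv2.resize(mm,None,fx=5,fy=5,interpolation=cv2.INTER_NEAREST),cv2.RETR_EXTERNAL,cv2.CHAIN_APPROX_NONE)
            cv2.drawContours(o,kk,-1,col,1)
        cv2.imwrite(show,o[:,:,::-1])
    return r.x,r.fun
def snap(n,fn):
    c=bot.get_calibration(n);im=bot.capture(n);cv2.imwrite(f"pics/{fn}.png",im[:,:,::-1]);return im,c
def goto(x,y,z,tx):
    """shift/turn needed in tool axes from the measured pose to tool-down at xyz, tool x axis pointing along heading tx deg"""
    s=bot.read_state();p=np.array(s["position"]);M=np.array(s["tcp_rot"])
    a=np.radians(tx);X=np.array([np.cos(a),np.sin(a),0]);Z=np.array([0,0,-1.]);T=np.c_[X,np.cross(Z,X),Z]
    print("shift",np.round(M.T@(np.array([x,y,z])-p),4),"turn",np.round(np.degrees(R.from_matrix(M.T@T).as_rotvec()),2),"t",s["time_s"],"open",round(s["opening"]*87,1),"F",np.round(s["force"],1),"pos",p.round(4))
E
python3 - <<'E'
from h import *
I={n:cv2.imread(f"pics/a_{n}.png")[:,:,::-1].copy() for n in("scene","side","wrist")}
C={n:bot.get_calibration(n) for n in I}
g={"sleeve":(.46,.07),"cap":(.645,.108),"spring_pack":(.632,.245),"disc":(.459,-.256),"piston":(.45,-.09),"base":(.62,-.095)}
for o,(x,y) in g.items():
    for n in I:
        try:print(o,n,fit(o,I[n],C[n],x,y,show=f"pics/f_{o}_{n}.png"))
        except Exception as e:print(o,n,"err",e)
for n in I:
    c=C[n];Rm=cv2.Rodrigues(c["rvec"])[0];print(n,"cam",-Rm.T@c["tvec"],Rm[2])
for i in range(3):print(bot.read_state()["position"])
im=I["side"][300:350,300:430];cv2.imwrite("pics/d.png",cv2.resize(im,None,fx=6,fy=6,interpolation=2)[:,:,::-1])
E
```

```text
sleeve scene (array([0.45601359, 0.07072471]), np.float64(0.12454092748210396))
sleeve side (array([0.45787332, 0.07359464]), np.float64(0.14321878439525496))
sleeve wrist (array([0.45755364, 0.07055648]), np.float64(0.3153074790393159))
cap scene (array([0.64320741, 0.10892249]), np.float64(0.055494686424188))
cap side (array([0.6455159 , 0.11104629]), np.float64(0.11545029390311923))
cap wrist (array([0.64352016, 0.10838252]), np.float64(0.037471325859818924))
spring_pack scene (array([0.63386999, 0.25304749]), np.float64(0.0768288084464555))
spring_pack side (array([0.63570102, 0.25595634]), np.float64(0.06856233268215035))
spring_pack wrist err min() iterable argument is empty
disc scene (array([ 0.45882119, -0.25753341]), np.float64(0.27473011676580744))
disc side (array([ 0.46161893, -0.25290083]), np.float64(0.17174205422241098))
disc wrist err min() iterable argument is empty
piston scene (array([ 0.46073975, -0.09462402]), np.float64(0.910761154855643))
piston side (array([ 0.44747786, -0.08907916]), np.float64(0.08264692757959945))
piston wrist (array([ 0.44619652, -0.09236892]), np.float64(0.7136714066318695))
base scene (array([ 0.61138312, -0.09673867]), np.float64(0.5849081291239089))
base side (array([ 0.61274039, -0.09469327]), np.float64(0.045809474232170744))
base wrist (array([ 0.61170088, -0.09766038]), np.float64(0.4208013837625812))
scene cam [0.90278515 0.22772312 0.78370534] [-0.47063848 -0.26416155 -0.84185396]
side cam [ 0.26188254 -0.56687634  0.60351158] [ 0.28899386  0.6788815  -0.6749833 ]
wrist cam [0.62581745 0.07407393 0.38493646] [-0.00127369 -0.27369419 -0.96181592]
[6.24985710e-01 3.84674597e-05 2.22538509e-01]
[6.24985710e-01 3.84674597e-05 2.22538509e-01]
[6.24985710e-01 3.84674597e-05 2.22538509e-01]
```

>>> {"api": "apply_moves", "payload": {"motion": "-0.256 -0.165 0.1 0 0 90 0.05;-0.256 -0.165 0.1 0 0 90 0.05;-0.256 -0.165 0.1 0 0 90 0.05;-0.256 -0.165 0.1 0 0 90 0.05;-0.256 -0.165 0.1 0 0 90 0.05;-0.256 -0.165 0.1 0 0 90 0.05;-0.256 -0.165 0.1 0 0 90 0.05;-0.256 -0.165 0.1 0 0 90 0.05"}}

```text
time_s: 2.35
position: [0.4598, -0.2566, 0.1225]
tcp_rot: [[0.998, 0.063, 0.0], [0.063, -0.998, -0.0], [0.0, 0.0, -1.0]]
force: [-0.4, -0.4, -1.4]
opening: 0.578
```

```bash
python3 - <<'E'
from h import *
goto(.46,-.256,.005,0)
im,c=snap("wrist","b_wrist")
print(fit("disc",im,c,.46,-.256,show="pics/b_disc.png"))
print(bot.read_state()["joint_positions"])
E
```

```text
shift [ 0.0002 -0.0006  0.1175] turn [ 0.   -0.01  3.63] t 2.35 open 50.3 F [-0.4 -0.4 -1.4] pos [ 0.4598 -0.2566  0.1225]
(array([ 0.45892589, -0.2566187 ]), np.float64(0.10767895675016417))
[-4.13119893e+01  3.11427978e+01  1.01532627e+02  7.26453252e-03
  4.72991366e+01  4.52592229e+01]
```

View pics/b_wrist.png

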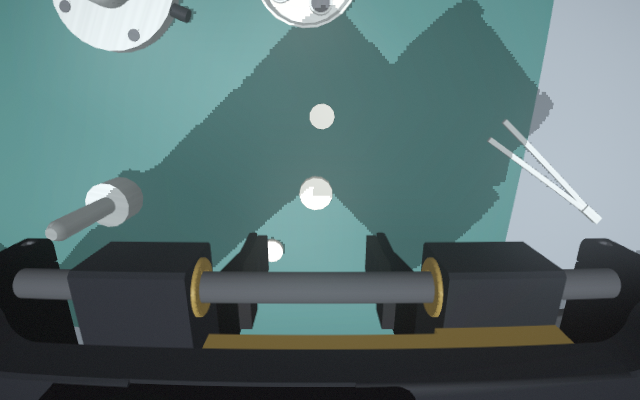

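View pics/b_disc.png

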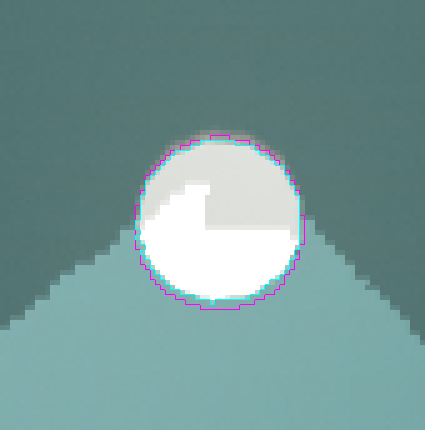

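The wrist view shows the largest ivory disc at (316,193). The look-alikes at (322,116) and (273,250) are clearly smaller. Descending to grip it.

>>> {"api": "apply_moves", "payload": {"motion": "-0.001 0 0.05 0 0 3.6 0.05;-0.001 0 0.09 0 0 3.6 0.05;-0.001 0 0.11 0 0 3.6 0.05;-0.001 0 0.119 0 0 3.6 0.05;-0.001 0 0.119 0 0 3.6 0.02;-0.001 0 0.119 0 0 3.6 0.02;-0.001 0 0.119 0 0 3.6 0.02;-0.001 0 0.119 0 0 3.6 0.02"}}

```text
time_s: 3.4
position: [0.4595, -0.2565, 0.0045]
tcp_rot: [[1.0, 0.008, 0.001], [0.008, -1.0, -0.001], [0.001, 0.001, -1.0]]
force: [0.3, 1.0, 3.9]
opening: 0.286
```

```bash
python3 - <<'E'
from h import *
goto(.6117,-.0967,.0355,0)
snap("side","c_side")
E
```

```text
shift [ 0.1535 -0.1585 -0.031 ] turn [ 0.07 -0.09  0.47] t 3.4 open 24.9 F [0.3 1.  3.9] pos [ 0.4595 -0.2565  0.0045]
```

View pics/c_side.png

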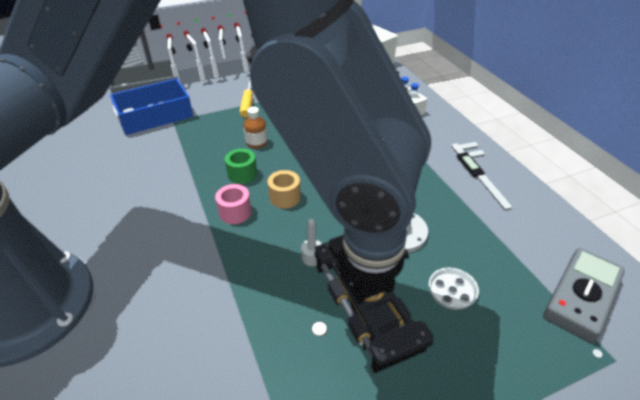

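>>> {"api": "apply_moves", "payload": {"motion": "0 0 -0.01 0 0 0 0.02;0 0 -0.03 0 0 0 0.02;0 0 -0.06 0 0 0 0.02;0 -0.03 -0.08 0 0 0 0.02;0.03 -0.06 -0.08 0 0 0 0.02;0.06 -0.08 -0.08 0 0 0 0.02;0.08 -0.09 -0.08 0 0 0 0.02;0.09 -0.09 -0.08 0 0 0 0.02"}}

```text
time_s: 4.45
position: [0.549, -0.1645, 0.084]
tcp_rot: [[1.0, 0.01, 0.0], [0.01, -1.0, -0.0], [0.0, 0.0, -1.0]]
force: [-0.5, -0.6, 0.9]
opening: 0.284
```

```bash
python3 - <<'E'
from h import *
goto(.6117,-.0967,.0355,0)
snap("side","d_side")
im,c=snap("wrist","d_wrist")
snap("scene","d_scene")
print(fit("base",im,c,.6117,-.0967,show="pics/d_base.png"))
print(bot.find_in("electrolyte_disc","side"))
E
```

```text
shift [ 0.0633 -0.0671  0.0485] turn [ 0.01 -0.02  0.57] t 4.45 open 24.7 F [-0.5 -0.6  0.9] pos [ 0.549  -0.1645  0.084 ]
(array([ 0.61215635, -0.09623936]), np.float64(0.02361188676888854))
[{'point': [0.519, -0.255, 0.0066], 'p': 0.68}, {'point': [0.4036, -0.2227, 0.0071], 'p': 0.64}, {'point': [0.5399, -0.1677, 0.0896], 'p': 0.47}]
```

View pics/d_side.png

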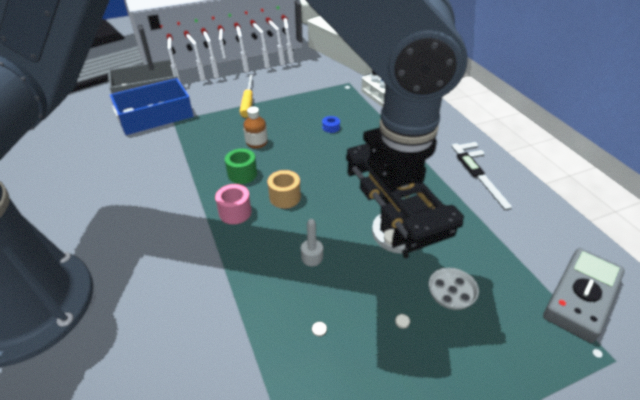

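View pics/d_wrist.png

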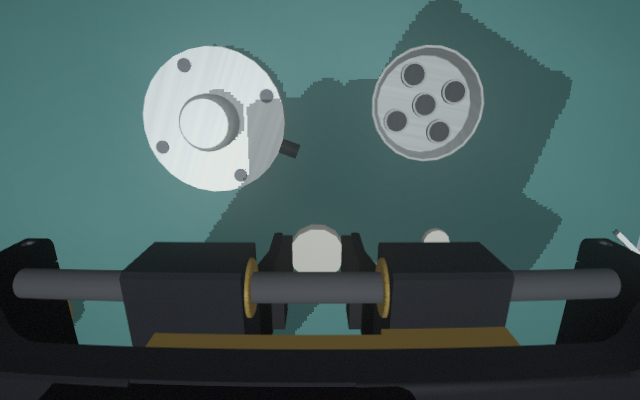

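View pics/d_base.png

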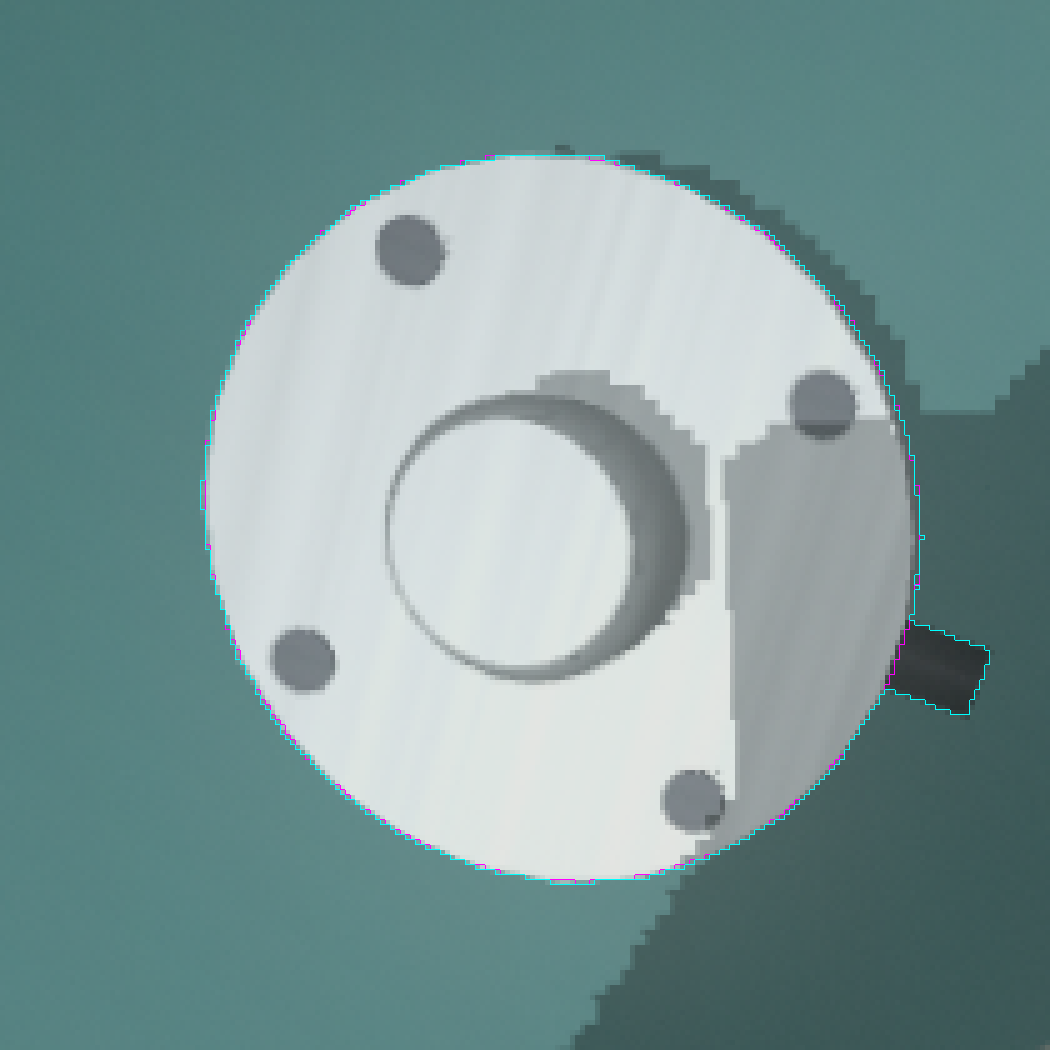

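The wrist picture shows the disc held between the fingertips at (316,250), with the base outline fitted to about a pixel. The centre is at (0.612,-0.0965).

>>> {"api": "apply_moves", "payload": {"motion": "0.02 -0.022 0 0 0 0.5 0.02;0.045 -0.048 0 0 0 0.5 0.02;0.0633 -0.0673 0.01 0 0 0.5 0.02;0.0633 -0.0673 0.03 0 0 0.5 0.02;0.0633 -0.0673 0.041 0 0 0.5 0.02;0.0633 -0.0673 0.045 0 0 0.5 0.02;0.0633 -0.0673 0.047 0 0 0.5 0.02;0.0633 -0.0673 0.047 0 0 0.5 0.02"}}

```text
time_s: 5.65
position: [0.6111, -0.098, 0.037]
tcp_rot: [[1.0, -0.001, 0.001], [-0.001, -1.0, -0.0], [0.001, 0.0, -1.0]]
force: [-0.4, 0.5, 0.6]
opening: 0.279
```

```bash
python3 - <<'E'
from h import *
goto(.612,-.0965,.0355,0)
snap("side","e_side")
im,c=snap("wrist","e_wrist")
E
```

```text
shift [ 0.0009 -0.0015  0.0015] turn [ 0.01 -0.03 -0.08] t 5.65 open 24.3 F [-0.4  0.5  0.6] pos [ 0.6111 -0.098   0.037 ]
```

View pics/e_wrist.png

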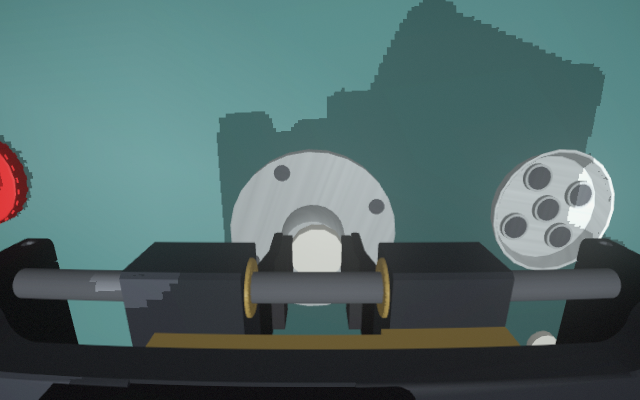

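>>> {"api": "apply_moves", "payload": {"motion": "0.0005 -0.0008 0.0008 0 0 0 0.02;0.0005 -0.0008 0.0008 0 0 0 0.04;0.0005 -0.0008 0.0008 0 0 0 0.05;0.0005 -0.0008 0.0008 0 0 0 0.05;0.0005 -0.0008 -0.02 0 0 0 0.05;-0.01 -0.01 -0.08 0 0 0 0.05;-0.06 -0.06 -0.11 0 0 0 0.085;-0.1 -0.1 -0.11 0 0 0 0.085"}}

```text
time_s: 6.75
position: [0.5174, -0.0025, 0.148]
tcp_rot: [[1.0, -0.002, 0.006], [-0.002, -1.0, -0.001], [0.006, 0.001, -1.0]]
force: [0.5, 0.7, -1.2]
opening: 0.719
```

```bash
python3 - <<'E'
from h import *
goto(.457,.0707,.12,0)
for n in("wrist","side","scene"):
    im,c=snap(n,"g_"+n)
    for o,x,y,z in(("sleeve",.457,.0707,0),("disc",.612,-.0965,.032)):
        try:print(n,o,fit(o,im,c,x,y,z,show=f"pics/g_{o}_{n}.png"))
        except Exception as e:print(e)
E
```

```text
shift [-0.0607 -0.073   0.0276] turn [ 0.05 -0.32 -0.13] t 6.75 open 62.6 F [ 0.5  0.7 -1.2] pos [ 0.5174 -0.0025  0.148 ]
wrist sleeve (array([0.45728108, 0.07040032]), np.float64(3.4368997410284874))
wrist disc (array([ 0.61229728, -0.09811473]), np.float64(0.1727322006018804))
side sleeve (array([0.45814898, 0.07432183]), np.float64(0.1306544016783668))
side disc (array([ 0.61659337, -0.0861218 ]), np.float64(0.5739460784313725))
scene sleeve (array([0.45609088, 0.07076696]), np.float64(0.16158255651987571))
scene disc (array([ 0.61001482, -0.10007969]), np.float64(0.45767224320921024))
```

View pics/g_side.png

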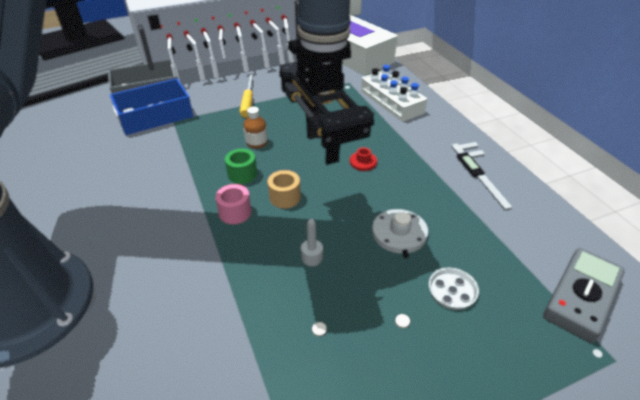

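View pics/g_wrist.png

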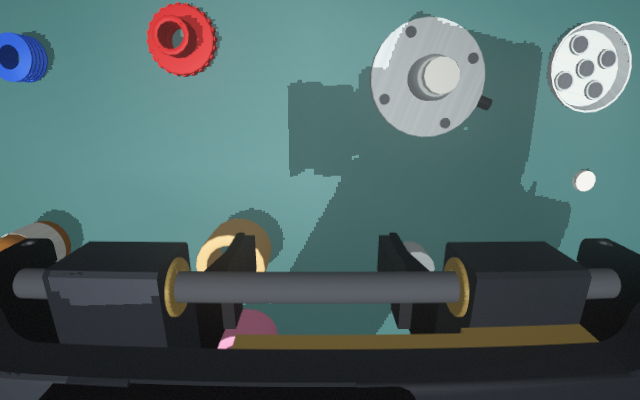

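Side and wrist pictures: the disc sits on the stud ((442,75) in the wrist picture). Heading to above the sleeve.

>>> {"api": "apply_moves", "payload": {"motion": "-0.0543 -0.068 0.03 0 0 0 0.085;-0.0543 -0.068 0.06 0 0 0 0.085;-0.0543 -0.068 0.0765 0 0 0 0.085;-0.0543 -0.068 0.0765 0 0 0 0.085;-0.0543 -0.068 0.0765 0 0 0 0.085;-0.0543 -0.068 0.0765 0 0 0 0.085;-0.0543 -0.068 0.0765 0 0 0 0.085;-0.0543 -0.068 0.0765 0 0 0 0.085"}}

```text
time_s: 7.9
position: [0.4624, 0.0652, 0.0698]
tcp_rot: [[1.0, -0.001, 0.001], [-0.001, -1.0, -0.0], [0.001, 0.0, -1.0]]
force: [-0.1, 0.9, 0.3]
opening: 0.977
```

```bash
python3 - <<'E'
from h import *
goto(.457,.0706,.015,0)
snap("wrist","h_wrist");snap("scene","h_scene")
E
```

```text
shift [-0.0054 -0.0054  0.0548] turn [ 0.   -0.05 -0.06] t 7.9 open 85.0 F [-0.1  0.9  0.3] pos [0.4624 0.0652 0.0698]
```

View pics/h_wrist.png

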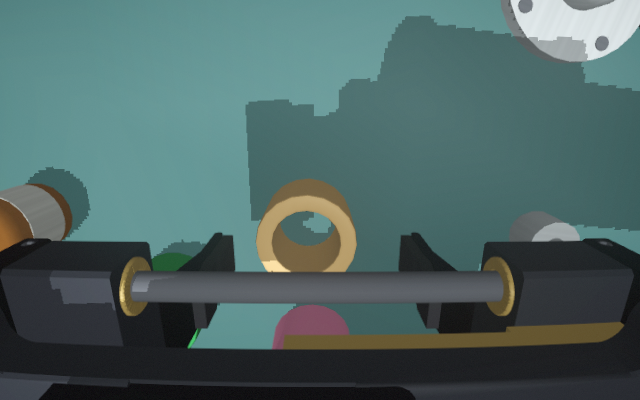

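Sleeve at (307,240) between the open fingers. Descending to grip.

>>> {"api": "apply_moves", "payload": {"motion": "-0.0054 -0.0054 0.01 0 0 0 0.085;-0.0054 -0.0054 0.03 0 0 0 0.085;-0.0054 -0.0054 0.045 0 0 0 0.085;-0.0054 -0.0054 0.055 0 0 0 0.085;-0.0054 -0.0054 0.055 0 0 0 0.05;-0.0054 -0.0054 0.055 0 0 0 0.05;-0.0054 -0.0054 0.055 0 0 0 0.05;-0.0054 -0.0054 0.055 0 0 0 0.05"}}

```text
time_s: 9.0
position: [0.457, 0.0707, 0.0149]
tcp_rot: [[1.0, -0.001, 0.001], [-0.001, -1.0, -0.0], [0.001, 0.0, -1.0]]
force: [0.3, 0.0, -0.0]
opening: 0.69
```

```bash
python3 - <<'E'
from h import *
goto(.457,.0706,.015,0)
im,c=snap("scene","i_scene")
print(fit("sleeve",im,c,.457,.0706))
E
```

```text
shift [-0.      0.0001 -0.0001] turn [ 0.   -0.06 -0.04] t 9.0 open 60.0 F [ 0.3  0.  -0. ] pos [0.457  0.0707 0.0149]
(array([0.457 , 0.0706]), np.float64(1.300042395336513))
```

>>> {"api": "apply_moves", "payload": {"motion": "0 0 -0.02 0 0 0 0.05;0 0 -0.05 0 0 0 0.05;0.015 0.015 -0.08 0 0 0 0.05;0.045 0.05 -0.08 0 0 0 0.05;0.08 0.087 -0.08 0 0 0 0.05;0.115 0.125 -0.08 0 0 0 0.05;0.14 0.15 -0.08 0 0 0 0.05;0.155 0.167 -0.08 0 0 0 0.05"}}

```text
time_s: 10.05
position: [0.6127, -0.0981, 0.0944]
tcp_rot: [[1.0, -0.002, 0.001], [-0.002, -1.0, -0.0], [0.001, 0.0, -1.0]]
force: [-0.6, 0.4, -0.7]
opening: 0.691
```

>>> {"api": "apply_moves", "payload": {"motion": "0 0 0 0 0 0 0.05;0 0 0 0 0 0 0.05;0 0 0 0 0 0 0.05;0 0 0 0 0 0 0.05;0 0 0 0 0 0 0.05;0 0 0 0 0 0 0.05;0 0 0 0 0 0 0.05;0 0 0 0 0 0 0.05"}}

```text
time_s: 11.05
position: [0.6116, -0.0964, 0.0944]
tcp_rot: [[1.0, -0.001, -0.0], [-0.001, -1.0, 0.0], [-0.0, -0.0, -1.0]]
force: [-0.2, -0.4, -0.3]
opening: 0.692
```

```bash
python3 - <<'E'
from h import *
goto(.612,-.0965,.027,0)
for n in("scene","side","wrist"):
    im,c=snap(n,"j_"+n)
    try: print(n,fit("sleeve",im,c,.612,-.0965,.08,show=f"pics/j_s_{n}.png"))
    except Exception as e:print(e)
    if n=="wrist":print(fit("base",im,c,.612,-.0965,show=f"pics/j_b.png"))
E
```

```text
shift [0.0004 0.0001 0.0674] turn [-0.    0.   -0.05] t 11.05 open 60.2 F [-0.2 -0.4 -0.3] pos [ 0.6116 -0.0964  0.0944]
scene (array([ 0.61299934, -0.0978134 ]), np.float64(2.423980454801729))
side (array([ 0.61138965, -0.09142676]), np.float64(1.0117857612843795))
wrist (array([ 0.61101661, -0.09712258]), np.float64(1.7419361427366644))
(array([ 0.61233551, -0.09647332]), np.float64(0.8570070018592508))
```

View pics/j_wrist.png

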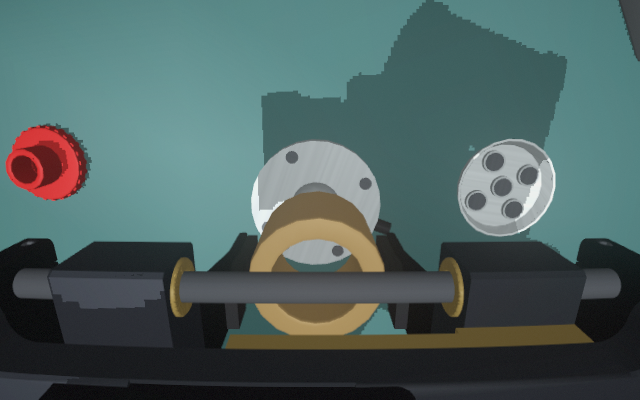

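View pics/j_side.png

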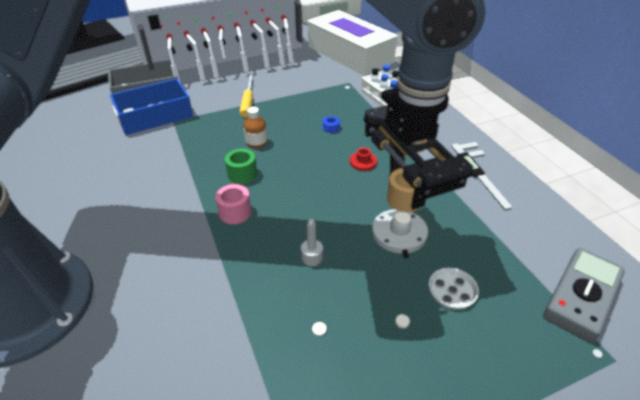

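Side picture: sleeve held above the base at (403,188), in line with the stud. Lowering in two steps.

>>> {"api": "apply_moves", "payload": {"motion": "0.0004 0 0.01 0 0 0 0.05;0.0004 0 0.02 0 0 0 0.05;0.0004 0 0.03 0 0 0 0.05;0.0004 0 0.036 0 0 0 0.05;0.0004 0 0.042 0 0 0 0.05;0.0004 0 0.048 0 0 0 0.05;0.0004 0 0.054 0 0 0 0.05;0.0004 0 0.058 0 0 0 0.05"}}

```text
time_s: 12.2
position: [0.612, -0.0964, 0.0361]
tcp_rot: [[1.0, -0.001, -0.0], [-0.001, -1.0, 0.0], [-0.0, -0.0, -1.0]]
force: [0.3, 0.2, -0.9]
opening: 0.69
```

```bash
python3 - <<'E'
from h import *
goto(.612,-.0965,.027,0)
snap("side","k_side")
E
```

```text
shift [0.     0.0001 0.0091] turn [-0.    0.01 -0.04] t 12.2 open 60.0 F [ 0.3  0.2 -0.9] pos [ 0.612  -0.0964  0.0361]
```

View pics/k_side.png

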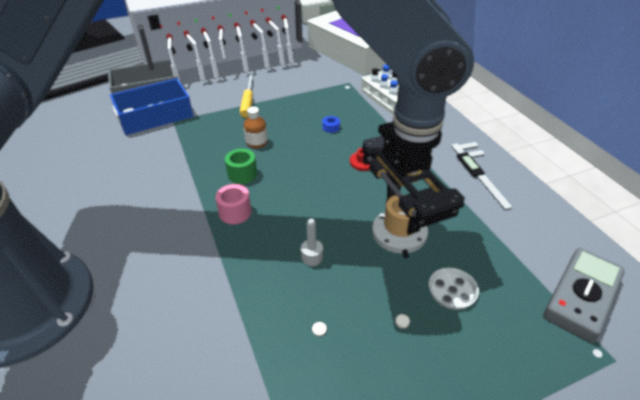

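No contact force, and the sleeve is around the stud. Lowering the last stretch and releasing.

>>> {"api": "apply_moves", "payload": {"motion": "0 0 0.004 0 0 0 0.05;0 0 0.007 0 0 0 0.05;0 0 0.009 0 0 0 0.05;0 0 0.009 0 0 0 0.06;0 0 0.009 0 0 0 0.075;0 0 0.009 0 0 0 0.085;0 0 0.009 0 0 0 0.085;0 0 -0.01 0 0 0 0.085"}}

```text
time_s: 13.25
position: [0.6107, -0.096, 0.0459]
tcp_rot: [[1.0, -0.001, -0.003], [-0.001, -1.0, 0.001], [-0.003, -0.001, -1.0]]
force: [0.8, -0.0, -1.0]
opening: 0.962
```

>>> {"api": "apply_moves", "payload": {"motion": "0 0 -0.05 0 0 0 0.085;0 0 -0.1 0 0 0 0.085;-0.03 0 -0.11 0 0 0 0.085;-0.07 0 -0.11 0 0 0 0.085;-0.11 0 -0.11 0 0 0 0.085;-0.11 0 -0.11 0 0 0 0.085;-0.11 0 -0.11 0 0 0 0.085;-0.11 0 -0.11 0 0 0 0.04"}}

```text
time_s: 14.25
position: [0.5037, -0.0968, 0.1571]
tcp_rot: [[1.0, -0.001, 0.002], [-0.001, -1.0, -0.001], [0.002, 0.001, -1.0]]
force: [0.0, 0.4, -0.3]
opening: 0.924
```

```bash
python3 - <<'E'
from h import *
goto(.447,-.0915,.12,0)
for n in("wrist","side","scene"):
    im,c=snap(n,"l_"+n)
    for o,x,y,z in(("sleeve",.612,-.0965,.012),("piston",.447,-.0915,0)):
        try:print(n,o,fit(o,im,c,x,y,z,show=f"pics/l_{o}_{n}.png"))
        except Exception as e:print(e)
E
```

```text
shift [-0.0568 -0.0053  0.0369] turn [ 0.06 -0.14 -0.03] t 14.25 open 80.4 F [ 0.   0.4 -0.3] pos [ 0.5037 -0.0968  0.1571]
wrist sleeve (array([ 0.60235994, -0.09760472]), np.float64(12.09934640522876))
wrist piston (array([ 0.44603401, -0.09170441]), np.float64(0.5895445847684654))
side sleeve (array([ 0.61495433, -0.09278251]), np.float64(0.1452190130550935))
side piston (array([ 0.44698095, -0.09001936]), np.float64(0.06226975638740344))
scene sleeve (array([ 0.61060998, -0.0980429 ]), np.float64(0.09758169934640523))
scene piston (array([ 0.44667802, -0.09143926]), np.float64(0.215302066772655))
```

View pics/l_wrist.png

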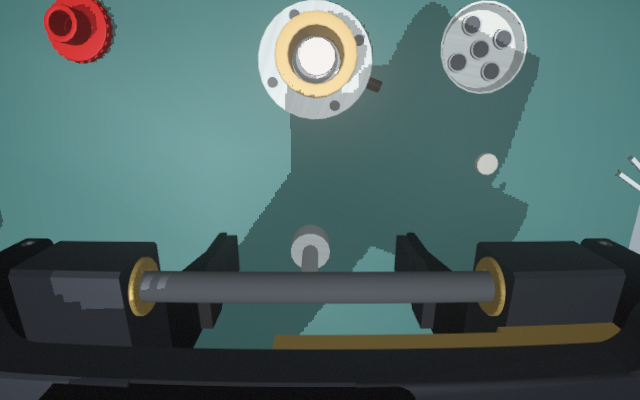

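View pics/l_side.png

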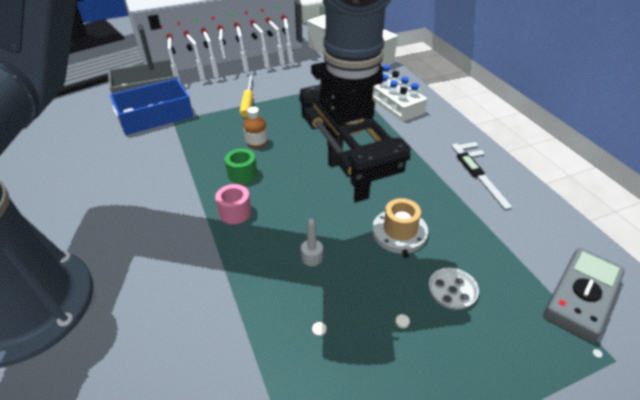

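View pics/l_sleeve_wrist.png

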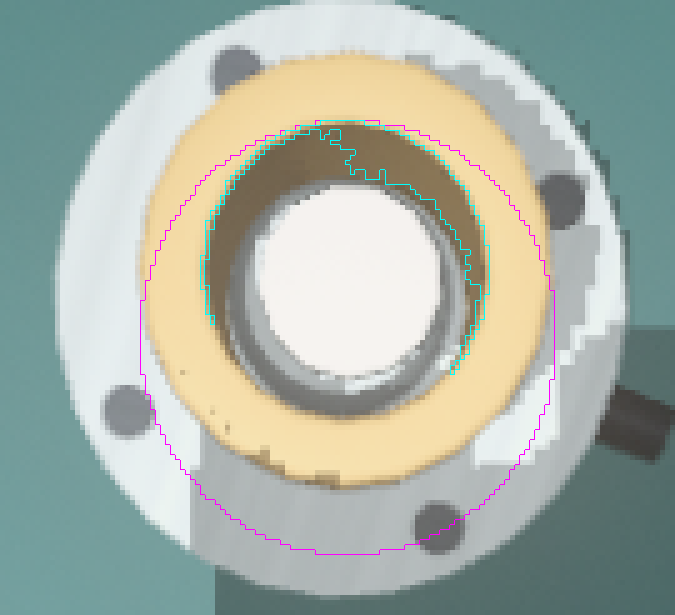

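Wrist view: the sleeve is seated with the disc inside at (316,57). Refitting the sleeve and piston.

```bash
sed -i 's/(12,90,100),(24/(12,45,100),(24/' h.py; python3 - <<'E'
from h import *
im=cv2.imread("pics/l_wrist.png")[:,:,::-1].copy();c=bot.get_calibration("wrist")
print(fit("sleeve",im,c,.612,-.0965,.012,show="pics/m.png"),fit("base",im,c,.612,-.0965))
a=cv2.resize(cv2.imread("pics/l_piston_scene.png"),None,fx=.8,fy=.8);b=cv2.resize(cv2.imread("pics/l_piston_side.png"),None,fx=.8,fy=.8)
h=max(a.shape[0],b.shape[0]);f=lambda q:cv2.copyMakeBorder(q,0,h-q.shape[0],0,4,0)
cv2.imwrite("pics/m2.png",np.hstack([f(a),f(b)]));print(a.shape,b.shape)
goto(.4468,-.0915,.105,0)
E
```

```text
(array([ 0.61025845, -0.09693581]), np.float64(0.04461273113233897)) (array([ 0.61064191, -0.09604834]), np.float64(0.06720351986018108))
(348, 268, 3) (412, 280, 3)
shift [-0.0561 -0.0049  0.0514] turn [ 0.01 -0.03 -0.02] t 14.4 open 70.2 F [0.1 0.5 0.4] pos [ 0.5028 -0.0965  0.1564]
```

View pics/m2.png

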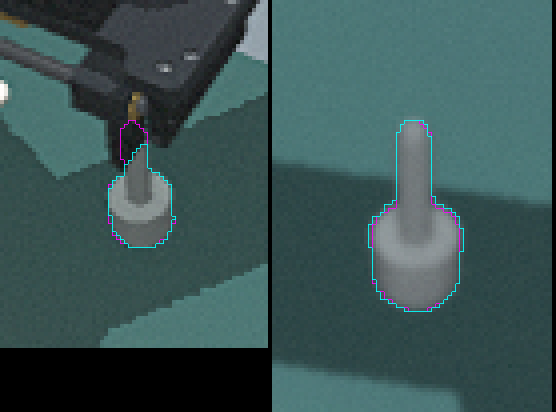

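View pics/m.png

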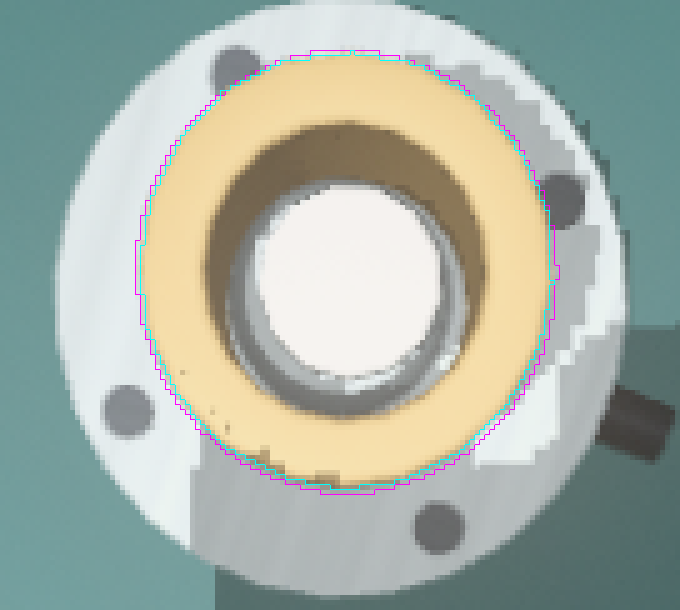

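>>> {"api": "apply_moves", "payload": {"motion": "-0.02 -0.002 0.02 0 0 0 0.04;-0.0566 -0.005 0.04 0 0 0 0.04;-0.0566 -0.005 0.045 0 0 0 0.04;-0.0566 -0.005 0.045 0 0 0 0.04;-0.0566 -0.005 0.06 0 0 0 0.04;-0.0566 -0.005 0.085 0 0 0 0.04;-0.0566 -0.005 0.105 0 0 0 0.04;-0.0566 -0.005 0.1145 0 0 0 0.04"}}

```text
time_s: 15.4
position: [0.447, -0.0918, 0.0414]
tcp_rot: [[1.0, -0.0, 0.002], [-0.0, -1.0, -0.001], [0.002, 0.001, -1.0]]
force: [0.5, -0.5, 0.6]
opening: 0.459
```

>>> {"api": "apply_moves", "payload": {"motion": "0 0 0 0 0 0 0.03;0 0 0 0 0 0 0.02;0 0 0 0 0 0 0.01;0 0 0 0 0 0 0.005;0 0 0 0 0 0 0.005;0 0 0 0 0 0 0.005;0 0 0 0 0 0 0.005;0 0 0 0 0 0 0.005"}}

```text
time_s: 16.4
position: [0.4458, -0.0914, 0.0425]
tcp_rot: [[1.0, -0.001, 0.001], [-0.001, -1.0, -0.001], [0.001, 0.001, -1.0]]
force: [-0.1, 0.6, 5.6]
opening: 0.15
```

```bash
python3 - <<'E'
from h import *
goto(.4468,-.0915,.042,0)
for n in("side","scene"):
    im,c=snap(n,"n_"+n)
    try:print(n,fit("piston",im,c,.4468,-.0915,0))
    except Exception as e:print(e)
E
```

```text
shift [0.001  0.0001 0.0005] turn [ 0.03 -0.07 -0.04] t 16.4 open 13.1 F [-0.1  0.6  5.6] pos [ 0.4458 -0.0914  0.0425]
side (array([ 0.44670343, -0.09055611]), np.float64(0.8886225277170259))
scene (array([ 0.44591552, -0.09208813]), np.float64(0.39094650205761317))
```

View pics/n_side.png

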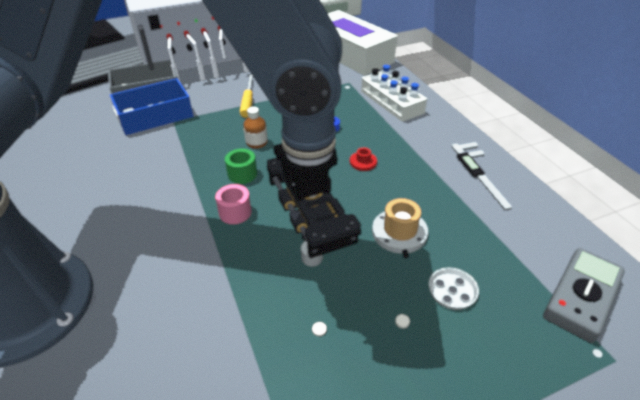

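Stem gripped (opening about 13 mm). Lifting.

>>> {"api": "apply_moves", "payload": {"motion": "0 0 -0.01 0 0 0 0.005;0 0 -0.025 0 0 0 0.005;0 0 -0.045 0 0 0 0.005;0 0 -0.065 0 0 0 0.005;0 0 -0.085 0 0 0 0.005;0.02 0 -0.095 0 0 0 0.005;0.05 0 -0.095 0 0 0 0.005;0.07 0 -0.095 0 0 0 0.005"}}

```text
time_s: 17.5
position: [0.5162, -0.0912, 0.1372]
tcp_rot: [[1.0, -0.001, 0.0], [-0.001, -1.0, -0.0], [0.0, 0.0, -1.0]]
force: [0.1, 0.2, -3.1]
opening: 0.148
```

>>> {"api": "apply_moves", "payload": {"motion": "0.02 0.001 0 0 0 0 0.005;0.04 0.003 0 0 0 0 0.005;0.06 0.005 0 0 0 0 0.005;0.08 0.005 0 0 0 0 0.005;0.09 0.005 0 0 0 0 0.005;0.096 0.005 0 0 0 0 0.005;0.096 0.005 0 0 0 0 0.005;0.096 0.005 0 0 0 0 0.005"}}

```text
time_s: 18.5
position: [0.6104, -0.0962, 0.1368]
tcp_rot: [[1.0, -0.001, -0.001], [-0.001, -1.0, 0.0], [-0.001, -0.0, -1.0]]
force: [0.1, -0.6, -2.5]
opening: 0.155
```

```bash
python3 - <<'E'
from h import *
goto(.612,-.0967,.082,0)
for n in("side","scene","wrist"):
    im,c=snap(n,"o_"+n)
    P["pf"]=P["piston"][:3]
    import h
    h.mask=(lambda m:lambda o,i:m("piston" if o=="pf" else o,i))(mask) if n=="side" else h.mask
    try:print(n,fit("pf",im,c,.612,-.0967,.095,show=f"pics/o_pf_{n}.png",pad=20))
    except Exception as e:print(e)
E
```

```text
shift [0.0017 0.0005 0.0548] turn [-0.02  0.08 -0.05] t 18.5 open 13.5 F [ 0.1 -0.6 -2.5] pos [ 0.6104 -0.0962  0.1368]
side (array([ 0.61150686, -0.09520126]), np.float64(0.39341198017668605))
scene (array([ 0.61027933, -0.09704581]), np.float64(0.7969031802573731))
wrist (array([ 0.61108344, -0.09682716]), np.float64(0.5001272214571447))
```

View pics/o_side.png

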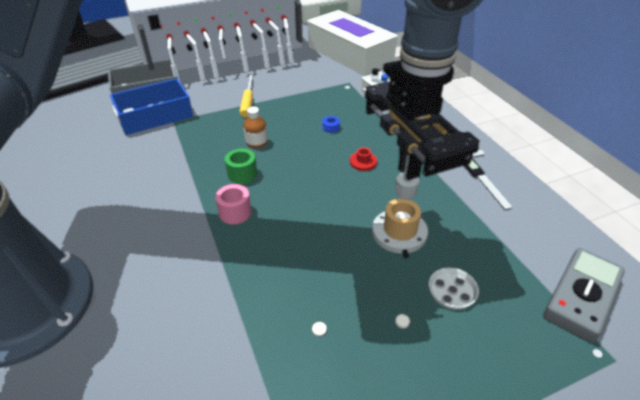

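View pics/o_wrist.png

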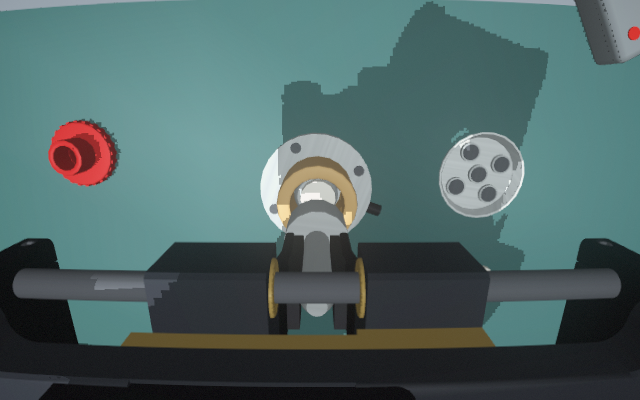

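View pics/o_scene.png

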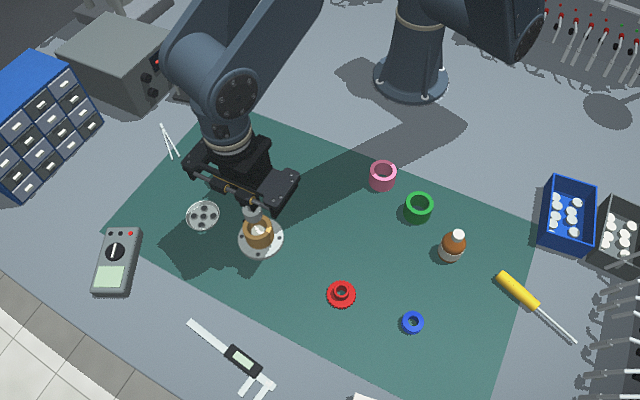

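```bash
python3 - <<'E'
from h import *
L=[]
for i in range(4):
    L.append(bot.read_state()["position"]);im,c=snap("wrist","p_w%d"%i)
print(np.round(L,4),np.mean(L,0))
def fc(z,r,pts):pass
o=cv2.resize(im[120:330,220:420],None,fx=3,fy=3,interpolation=2)
# overlay expected piston rings for piston at tcp, and sleeve top ring/base ring
def dr(x,y,z,r,col):
    q=((proj(ring(x,y,z,r),c)-[220,120]+.5)*3).astype(np.int32);cv2.polylines(o,[q],True,col,1)
p=np.mean(L,0);z0=p[2]-.042
dr(p[0],p[1],z0+.092,.004,(255,0,255));dr(p[0],p[1],z0+.030,.018,(255,0,255));dr(p[0],p[1],z0+.006,.018,(255,0,255))
dr(.612,-.0965,.057,.03,(0,255,0));dr(.612,-.0965,.057,.02,(0,255,0));dr(.612,-.0965,.012,.048,(0,255,0))
cv2.imwrite("pics/p_ov.png",o[:,:,::-1])
E
```

```text
[[ 0.6109 -0.0963  0.137 ]
 [ 0.611  -0.0964  0.137 ]
 [ 0.6111 -0.0964  0.1371]
 [ 0.6112 -0.0964  0.137 ]] [ 0.61105426 -0.09638272  0.13702863]
```

View pics/p_ov.png

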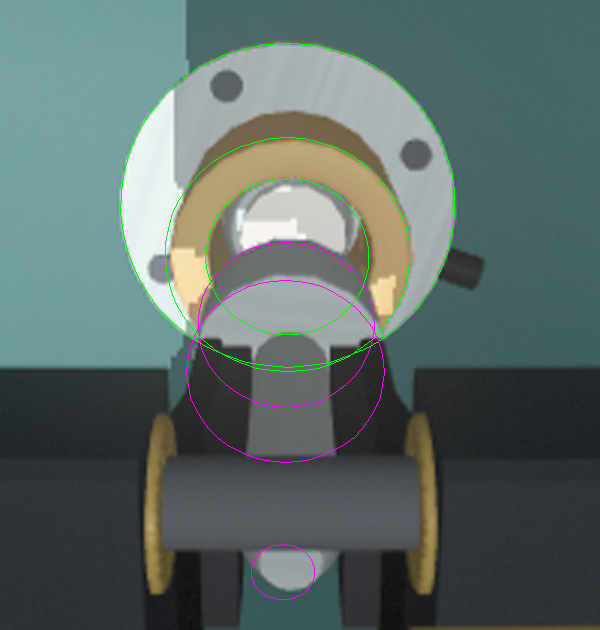

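Overlay: the piston's predicted rings (magenta) match the held piston, and the sleeve and base rings (green) match too. Lowering gently.

>>> {"api": "apply_moves", "payload": {"motion": "0.0008 0.0003 0.008 0 0 0 0.005;0.0008 0.0003 0.018 0 0 0 0.005;0.0008 0.0003 0.026 0 0 0 0.005;0.0008 0.0003 0.032 0 0 0 0.005;0.0008 0.0003 0.038 0 0 0 0.005;0.0008 0.0003 0.043 0 0 0 0.005;0.0008 0.0003 0.047 0 0 0 0.005;0.0008 0.0003 0.05 0 0 0 0.005"}}

```text
time_s: 19.85
position: [0.6122, -0.0967, 0.0868]
tcp_rot: [[1.0, -0.001, 0.0], [-0.001, -1.0, -0.0], [0.0, 0.0, -1.0]]
force: [0.3, 0.0, -3.5]
opening: 0.151
```

```bash
python3 - <<'E'
from h import *
goto(.612,-.0967,.082,0)
snap("side","q_side")
goto(.612,-.0967,.082,0)
E
```

```text
shift [-0.0002  0.      0.0048] turn [ 0.   -0.   -0.04] t 19.85 open 13.1 F [ 0.3  0.  -3.5] pos [ 0.6122 -0.0967  0.0868]
shift [0.     0.     0.0045] turn [-0.01  0.03 -0.05] t 19.9 open 13.5 F [ 0.8 -0.3 -3. ] pos [ 0.612  -0.0967  0.0865]
```

View pics/q_side.png

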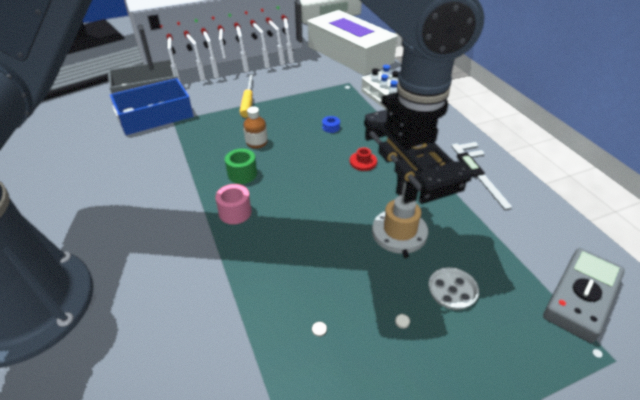

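The foot is in the sleeve and the force still equals the piston's weight. Lowering the last 4–5 mm slowly.

>>> {"api": "apply_moves", "payload": {"motion": "0 0 0.001 0 0 0 0.005;0 0 0.002 0 0 0 0.005;0 0 0.0025 0 0 0 0.005;0 0 0.003 0 0 0 0.005;0 0 0.0035 0 0 0 0.005;0 0 0.0038 0 0 0 0.005;0 0 0.0041 0 0 0 0.005;0 0 0.0041 0 0 0 0.005"}}

```text
time_s: 20.9
position: [0.6122, -0.0967, 0.0828]
tcp_rot: [[1.0, -0.001, -0.0], [-0.001, -1.0, 0.0], [-0.0, -0.0, -1.0]]
force: [0.2, 0.3, -3.2]
opening: 0.157
```

>>> {"api": "apply_moves", "payload": {"motion": "0 0 0.0003 0 0 0 0.005;0 0 0.0006 0 0 0 0.005;0 0 0.0008 0 0 0 0.005;0 0 0.001 0 0 0 0.005;0 0 0.0012 0 0 0 0.005;0 0 0.0014 0 0 0 0.005;0 0 0.0014 0 0 0 0.005;0 0 0.0014 0 0 0 0.005"}}

```text
time_s: 21.9
position: [0.6124, -0.0967, 0.0825]
tcp_rot: [[1.0, -0.001, 0.001], [-0.001, -1.0, -0.0], [0.001, 0.0, -1.0]]
force: [-1.3, 0.2, 5.3]
opening: 0.152
```

Contact: the force went from −3 to +5 N, so the piston rests on the disc. Releasing and rising.

>>> {"api": "apply_moves", "payload": {"motion": "0 0 0 0 0 0 0.018;0 0 0 0 0 0 0.025;0 0 0 0 0 0 0.035;0 0 0 0 0 0 0.04;0 0 -0.01 0 0 0 0.04;0 0 -0.04 0 0 0 0.04;0 0 -0.07 0 0 0 0.04;0 0 -0.09 0 0 0 0.04"}}

```text
time_s: 22.9
position: [0.613, -0.0969, 0.1738]
tcp_rot: [[1.0, -0.001, 0.003], [-0.001, -1.0, -0.001], [0.003, 0.001, -1.0]]
force: [-0.2, 0.4, -0.4]
opening: 0.459
```

```bash
python3 - <<'E'
from h import *
goto(.634,.253,.1,90)
print(bot.read_state()["joint_positions"])
for n in("side","scene"):
    im,c=snap(n,"r_"+n)
    print(n,fit("spring_pack",im,c,.634,.253,0))
o=im[180:270,210:310];cv2.imwrite("pics/r_z.png",cv2.resize(o,None,fx=6,fy=6,interpolation=2)[:,:,::-1])
E
```

```text
shift [ 0.0206 -0.35    0.0735] turn [ 1.600e-01 -8.000e-02 -9.004e+01] t 22.9 open 40.0 F [-0.2  0.4 -0.4] pos [ 0.613  -0.0969  0.1738]
[-1.92902713e+01  3.30402593e+01  8.55952587e+01  2.39897105e-03
  6.12017789e+01  7.07510938e+01]
side (array([0.63578429, 0.25537743]), np.float64(0.06908327906808479))
scene (array([0.63436937, 0.25317126]), np.float64(0.07426529364743499))
```

View pics/r_side.png

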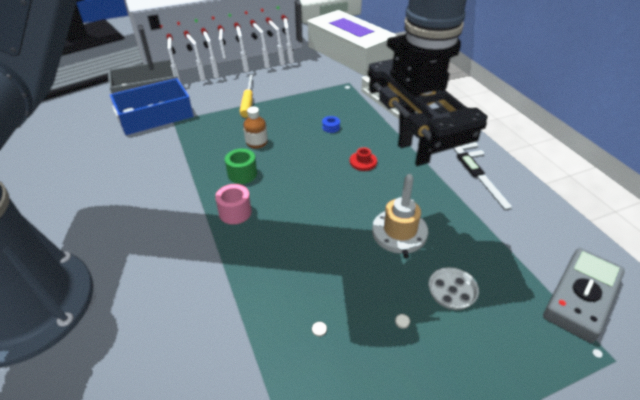

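View pics/r_z.png

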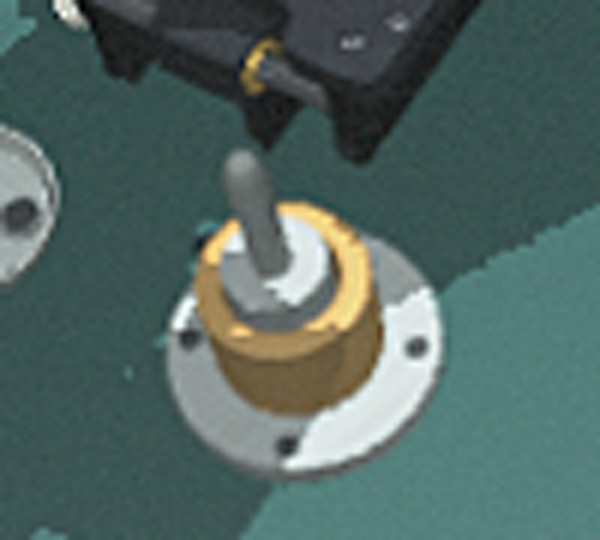

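The piston stands upright in the sleeve in both pictures. Going to the spring pack.

>>> {"api": "apply_moves", "payload": {"motion": "0.021 -0.06 0 0 0 0 0.065;0.021 -0.12 0 0 0 0 0.065;0.021 -0.18 0.02 0 0 0 0.065;0.021 -0.24 0.05 0 0 0 0.065;0.021 -0.30 0.07 0 0 0 0.065;0.021 -0.35 0.08 0 0 0 0.065;0.021 -0.35 0.08 0 0 0 0.065;0.021 -0.35 0.08 0 0 0 0.065"}}

```text
time_s: 24.0
position: [0.6329, 0.253, 0.0907]
tcp_rot: [[1.0, 0.0, -0.001], [0.0, -1.0, -0.001], [-0.001, 0.001, -1.0]]
force: [-1.0, -0.2, 0.2]
opening: 0.745
```

```bash
python3 - <<'E'
from h import *
im,c=snap("wrist","s_wrist")
print(fit("spring_pack",im,c,.634,.253,0,show="pics/s_sp.png"))
im,c=snap("wrist","s_wrist2")
r=fit("spring_pack",im,c,.634,.253,0);print(r)
goto(*r[0],.003,0)
E
```

```text
(array([0.63428695, 0.25256029]), np.float64(0.05043431297538142))
(array([0.63452645, 0.25259348]), np.float64(0.04826117707251742))
shift [ 0.0008 -0.0008  0.0885] turn [ 0.02 -0.   -0.13] t 24.1 open 65.2 F [ 0.2  0.9 -0. ] pos [0.6338 0.2518 0.0915]
```

View pics/s_wrist.png

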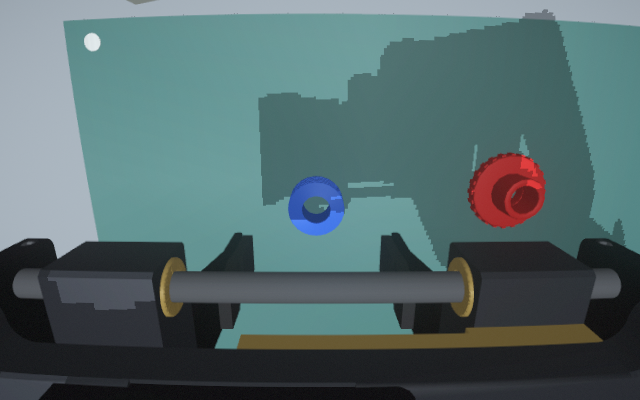

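View pics/s_sp.png

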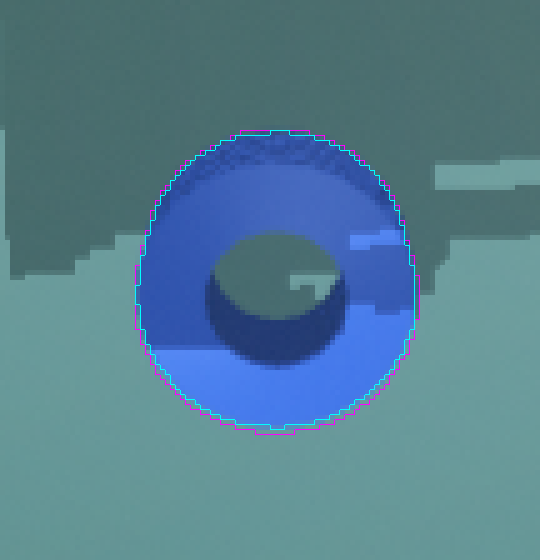

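Spring pack at (316,205), fit good: (0.6345,0.2526). Gripping.

>>> {"api": "apply_moves", "payload": {"motion": "0.0006 -0.0005 0.03 0 0 0 0.065;0.0006 -0.0005 0.06 0 0 0 0.065;0.0006 -0.0005 0.078 0 0 0 0.065;0.0006 -0.0005 0.0865 0 0 0 0.065;0.0006 -0.0005 0.0865 0 0 0 0.05;0.0006 -0.0005 0.0865 0 0 0 0.03;0.0006 -0.0005 0.0865 0 0 0 0.03;0.0006 -0.0005 0.0865 0 0 0 0.03"}}

```text
time_s: 25.1
position: [0.6347, 0.254, 0.006]
tcp_rot: [[1.0, -0.0, 0.002], [-0.0, -1.0, 0.0], [0.002, -0.0, -1.0]]
force: [-0.7, -0.1, 2.7]
opening: 0.446
```

```bash
python3 - <<'E'
from h import *
goto(.6345,.2526,.004,0)
E
```

```text
shift [-0.0002  0.0014  0.002 ] turn [-0.02 -0.1  -0.03] t 25.1 open 38.8 F [-0.7 -0.1  2.7] pos [0.6347 0.254  0.006 ]
```

>>> {"api": "apply_moves", "payload": {"motion": "0 0 -0.02 0 0 0 0.03;0 0 -0.05 0 0 0 0.03;0 0 -0.09 0 0 0 0.03;0 0.01 -0.13 0 0 0 0.03;-0.005 0.04 -0.16 0 0 0 0.03;-0.01 0.08 -0.165 0 0 0 0.03;-0.015 0.12 -0.165 0 0 0 0.03;-0.02 0.16 -0.165 0 0 0 0.03"}}

```text
time_s: 26.1
position: [0.6137, 0.0928, 0.1715]
tcp_rot: [[1.0, -0.0, 0.002], [-0.0, -1.0, -0.0], [0.002, 0.0, -1.0]]
force: [1.1, -0.5, -1.5]
opening: 0.45
```

>>> {"api": "apply_moves", "payload": {"motion": "0 0.04 0 0 0 0 0.03;0 0.08 0 0 0 0 0.03;0 0.12 0 0 0 0 0.03;0 0.155 0 0 0 0 0.03;0 0.175 0 0 0 0 0.03;-0.002 0.188 0 0 0 0 0.03;-0.002 0.19 0 0 0 0 0.03;-0.002 0.19 0 0 0 0 0.03"}}

```text
time_s: 27.1
position: [0.6116, -0.0952, 0.17]
tcp_rot: [[1.0, -0.0, -0.0], [-0.0, -1.0, 0.001], [-0.0, -0.001, -1.0]]
force: [0.2, -0.3, -2.2]
opening: 0.453
```

```bash
cat >> h.py <<'E'
def ov(im,c,rings,fn,x0=220,y0=120,w=200,h=210,k=3):
    o=cv2.resize(im[y0:y0+h,x0:x0+w],None,fx=k,fy=k,interpolation=2)
    for x,y,z,r,col in rings:
        q=np.round((proj(ring(x,y,z,r),c)-[x0,y0]+.5)*k).astype(np.int32);cv2.polylines(o,[q],True,col,1)
    cv2.imwrite(fn,o[:,:,::-1])
E
python3 - <<'E'
from h import *
G=(0,255,0);M=(255,0,255)
for n in("scene","side","wrist"):
    im,c=snap(n,"t_"+n)
    if n!="wrist":print(n,fit("spring_pack",im,c,.612,-.0967,.165,show=f"pics/t_sp_{n}.png"))
p=bot.read_state()["position"]
X=(.612,-.0967)
ov(im,c,[(*X,.132,.004,G),(*X,.126,.007,G),(*X,.07,.018,G),(*X,.057,.03,G),(*p[:2],p[2]-.005,.02,M),(*p[:2],p[2]+.017,.02,M),(*p[:2],p[2]+.017,.01,M)],"pics/t_ov.png")
goto(.612,-.0967,.075,0)
E
```

```text
scene (array([ 0.61179478, -0.09684994]), np.float64(2.1395688710266714))
side (array([ 0.60927573, -0.09085977]), np.float64(0.706743438115987))
shift [0.0003 0.0016 0.0949] turn [-0.02  0.02  0.03] t 27.25 open 39.2 F [-0.4 -0.  -1.3] pos [ 0.6117 -0.0951  0.1699]
```

View pics/t_ov.png

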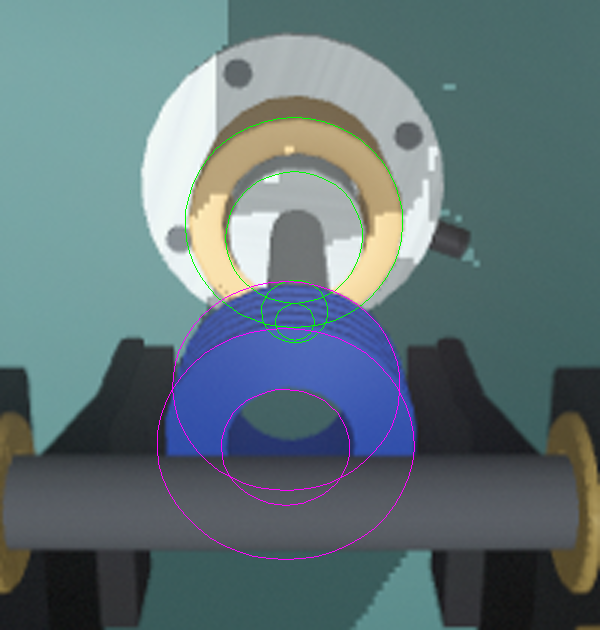

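View pics/t_side.png

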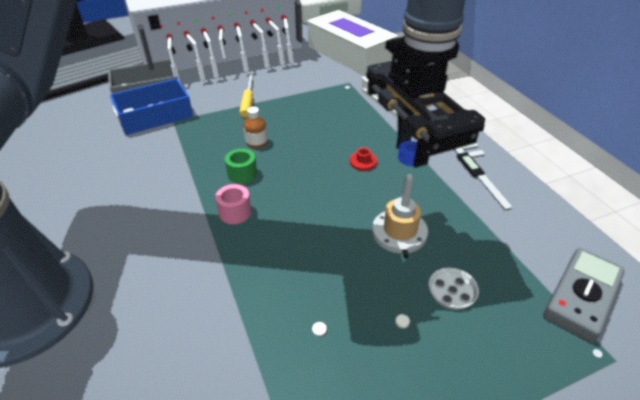

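View pics/t_scene.png

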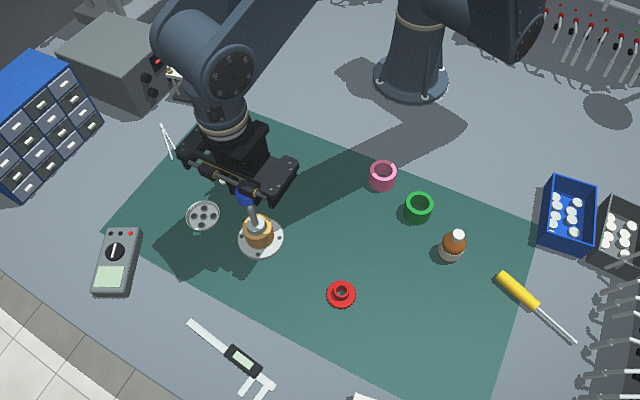

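```bash
python3 - <<'E'
import h
from h import *
P["stem"]=[(.06,.007),(.086,.007),(.092,.004)]
om=h.mask
def mk(o,i): return om("piston",i) if o=="stem" else om(o,i)
h.mask=mk
for n in("side","scene"):
    im=cv2.imread(f"pics/r_{n}.png")[:,:,::-1].copy();c=bot.get_calibration(n)
    # direct: horizontal-band stem centre: overlay
    X=(.612,-.0967)
    q=proj([[*X,.132],[*X,.07]],c).mean(0).astype(int)
    G=(0,255,0)
    ov(im,c,[(*X,.131,.0045,G),(*X,.126,.007,G),(*X,.1,.007,G),(*X,.07,.018,G),(*X,.057,.03,G),(*X,.012,.048,G)],f"pics/u_{n}.png",q[0]-45,q[1]-35,90,90,6)
a=[cv2.imread(f"pics/u_{n}.png") for n in("side","scene")];cv2.imwrite("pics/u.png",cv2.resize(np.hstack(a),(800,400)))
E
```

```text
(no output)
```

View pics/u.png

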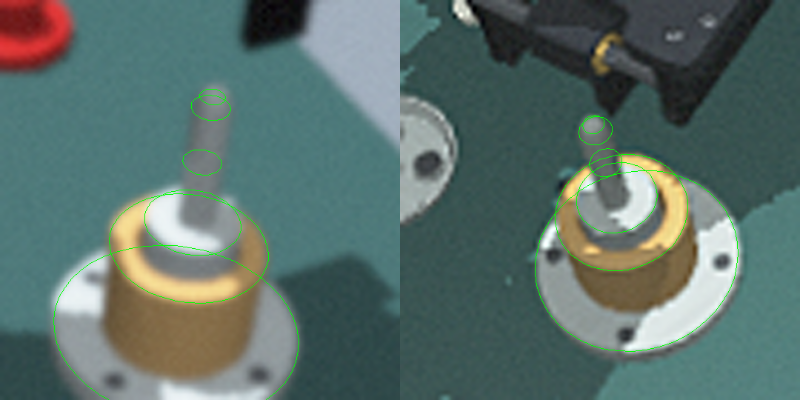

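The stem sits on the axis within about 1 mm in both pictures. Lowering the pack over it.

>>> {"api": "apply_moves", "payload": {"motion": "0.0004 0.0016 0.008 0 0 0 0.03;0.0004 0.0016 0.02 0 0 0 0.03;0.0004 0.0016 0.032 0 0 0 0.03;0.0004 0.0016 0.044 0 0 0 0.03;0.0004 0.0016 0.056 0 0 0 0.03;0.0004 0.0016 0.068 0 0 0 0.03;0.0004 0.0016 0.08 0 0 0 0.03;0.0004 0.0016 0.087 0 0 0 0.03"}}

```text
time_s: 28.25
position: [0.6118, -0.0977, 0.082]
tcp_rot: [[1.0, -0.001, -0.001], [-0.001, -1.0, 0.0], [-0.001, -0.0, -1.0]]
force: [-0.3, -0.1, -0.3]
opening: 0.453
```

```bash
python3 - <<'E'
from h import *
goto(.612,-.0967,.0755,0)
snap("side","v_side")
goto(.612,-.0967,.0755,0)
E
```

```text
shift [ 0.0002 -0.001   0.0065] turn [-0.02  0.06 -0.04] t 28.25 open 39.4 F [-0.3 -0.1 -0.3] pos [ 0.6118 -0.0977  0.082 ]
shift [ 0.0006 -0.0009  0.0058] turn [-0.04  0.12 -0.05] t 28.3 open 39.1 F [-0.6 -0.4 -1.2] pos [ 0.6114 -0.0976  0.0813]
```

View pics/v_side.png

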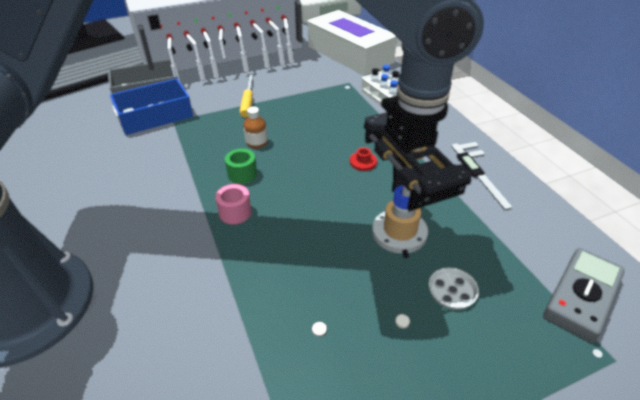

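Pack is around the stem with no jam. Last few mm slowly.

>>> {"api": "apply_moves", "payload": {"motion": "0 0 0.002 0 0 0 0.03;0 0 0.0035 0 0 0 0.03;0 0 0.0045 0 0 0 0.03;0 0 0.005 0 0 0 0.03;0 0 0.0055 0 0 0 0.03;0 0 0.006 0 0 0 0.03;0 0 0.006 0 0 0 0.03;0 0 0.006 0 0 0 0.03"}}

```text
time_s: 29.3
position: [0.6122, -0.0978, 0.077]
tcp_rot: [[1.0, -0.001, 0.0], [-0.001, -1.0, -0.0], [0.0, 0.0, -1.0]]
force: [-0.5, -0.3, -1.1]
opening: 0.449
```

>>> {"api": "apply_moves", "payload": {"motion": "0 0 0.0003 0 0 0 0.03;0 0 0.0006 0 0 0 0.03;0 0 0.0009 0 0 0 0.03;0 0 0.0012 0 0 0 0.03;0 0 0.0015 0 0 0 0.03;0 0 0.0015 0 0 0 0.03;0 0 0.0015 0 0 0 0.03;0 0 0.0015 0 0 0 0.03"}}

```text
time_s: 30.3
position: [0.6123, -0.0978, 0.0759]
tcp_rot: [[1.0, -0.001, 0.0], [-0.001, -1.0, -0.0], [0.0, 0.0, -1.0]]
force: [-1.3, 0.1, 5.7]
opening: 0.446
```

Contact. Releasing and moving off towards the cap.

>>> {"api": "apply_moves", "payload": {"motion": "0 0 0 0 0 0 0.045;0 0 0 0 0 0 0.055;0 0 0 0 0 0 0.06;0 0 0 0 0 0 0.06;0 0 -0.02 0 0 0 0.06;0 0 -0.06 0 0 0 0.06;0 0 -0.09 0 0 0 0.06;0 0 -0.1 0 0 0 0.06"}}

```text
time_s: 31.3
position: [0.6133, -0.0981, 0.1775]
tcp_rot: [[1.0, -0.001, 0.004], [-0.001, -1.0, -0.001], [0.004, 0.001, -1.0]]
force: [-0.3, 0.5, 0.1]
opening: 0.691
```

>>> {"api": "apply_moves", "payload": {"motion": "0 -0.04 0 0 0 0 0.055;0.01 -0.09 0 0 0 0 0.055;0.02 -0.15 0.03 0 0 0 0.055;0.03 -0.206 0.06 0 0 0 0.055;0.031 -0.206 0.08 0 0 0 0.055;0.031 -0.206 0.08 0 0 0 0.055;0.031 -0.206 0.08 0 0 0 0.055;0.031 -0.206 0.08 0 0 0 0.055"}}

```text
time_s: 32.3
position: [0.6442, 0.1071, 0.0966]
tcp_rot: [[1.0, -0.002, 0.002], [-0.002, -1.0, -0.0], [0.002, 0.0, -1.0]]
force: [0.3, 0.6, -0.5]
opening: 0.631
```

```bash
python3 - <<'E'
from h import *
X=(.612,-.0967);G=(0,255,0)
for n in("scene","side"):
    im,c=snap(n,"w_"+n)
    print(n,fit("spring_pack",im,c,*X,.07))
    q=proj([[*X,.132],[*X,.07]],c).mean(0).astype(int)
    ov(im,c,[(*X,.126,.007,G),(*X,.092,.02,G),(*X,.057,.03,G),(*X,.012,.048,G)],f"pics/w2_{n}.png",q[0]-45,q[1]-35,90,90,6)
im,c=snap("wrist","w_wrist")
r=fit("cap",im,c,.6435,.1085,show="pics/w_cap.png");print(r)
goto(*r[0],.013,0)
a=[cv2.imread(f"pics/w2_{n}.png") for n in("side","scene")];cv2.imwrite("pics/w2.png",cv2.resize(np.hstack(a),(800,400)))
E
```

```text
scene (array([ 0.61127211, -0.09872782]), np.float64(0.521525054466231))
side (array([ 0.61394188, -0.09447576]), np.float64(0.4112925759984583))
(array([0.64399667, 0.10860654]), np.float64(0.0397937290273337))
shift [-0.     -0.0012  0.0835] turn [ 0.   -0.1  -0.11] t 32.45 open 54.8 F [ 0.6  0.3 -0.7] pos [0.6439 0.1074 0.0965]
```

View pics/w2.png

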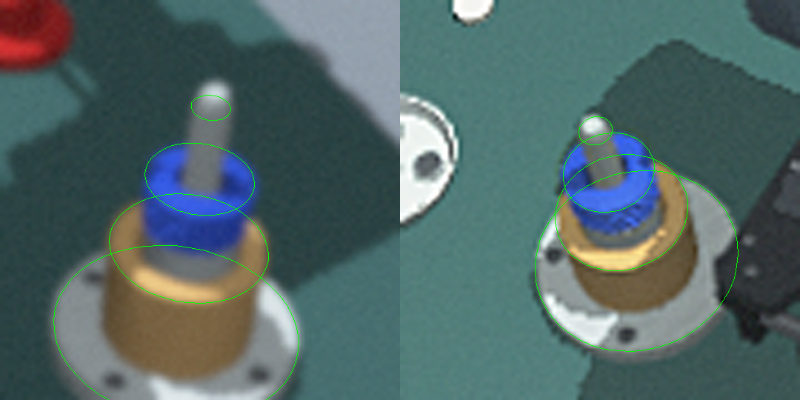

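View pics/w_wrist.png

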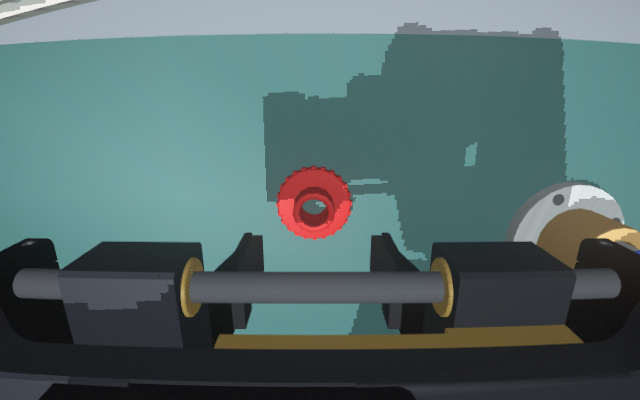

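View pics/w_cap.png

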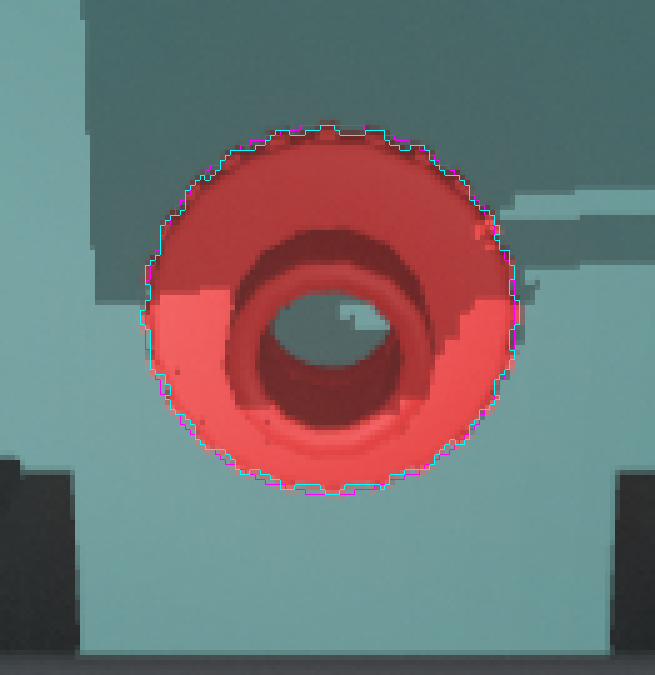

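Spring pack seated around the stem (both pictures). Cap at (314,202), fit (0.644,0.1086). Gripping the hub.

>>> {"api": "apply_moves", "payload": {"motion": "0 -0.0012 0.03 0 0 0 0.055;0 -0.0012 0.06 0 0 0 0.055;0 -0.0012 0.075 0 0 0 0.055;0 -0.0012 0.0825 0 0 0 0.055;0 -0.0012 0.0825 0 0 0 0.04;0 -0.0012 0.0825 0 0 0 0.02;0 -0.0012 0.0825 0 0 0 0.02;0 -0.0012 0.0825 0 0 0 0.02"}}

```text
time_s: 33.45
position: [0.644, 0.1094, 0.0138]
tcp_rot: [[1.0, -0.001, 0.002], [-0.001, -1.0, -0.0], [0.002, 0.0, -1.0]]
force: [-0.6, -0.7, 1.8]
opening: 0.337
```

```bash
python3 - <<'E'
from h import *
goto(.6439,.1086,.014,0)
snap("side","x_side")
goto(.6439,.1086,.014,0)
E
```

```text
shift [-0.      0.0008 -0.0002] turn [ 0.   -0.09 -0.03] t 33.45 open 29.3 F [-0.6 -0.7  1.8] pos [0.644  0.1094 0.0138]
shift [-0.0001  0.0008 -0.0002] turn [ 0.01 -0.09 -0.03] t 33.5 open 29.6 F [-0.  -0.2  3.2] pos [0.644  0.1094 0.0138]
```

>>> {"api": "apply_moves", "payload": {"motion": "0 0 -0.02 0 0 0 0.02;0 0 -0.05 0 0 0 0.02;0 0 -0.09 0 0 0 0.02;0 0 -0.13 0 0 0 0.02;0 0.005 -0.155 0 0 0 0.02;-0.008 0.03 -0.16 0 0 0 0.02;-0.016 0.06 -0.16 0 0 0 0.02;-0.02 0.09 -0.16 0 0 0 0.02"}}

```text
time_s: 34.5
position: [0.6226, 0.0189, 0.1742]
tcp_rot: [[1.0, -0.0, 0.001], [-0.0, -1.0, -0.0], [0.001, 0.0, -1.0]]
force: [0.1, -0.1, -2.2]
opening: 0.337
```

>>> {"api": "apply_moves", "payload": {"motion": "-0.002 0.03 0 0 0 0 0.02;-0.004 0.06 0 0 0 0 0.02;-0.008 0.09 0 0 0 0 0.02;-0.012 0.108 0 0 0 0 0.02;-0.012 0.115 0 0 0 0 0.02;-0.012 0.115 0 0 0 0 0.02;-0.012 0.115 0 0 0 0 0.02;-0.012 0.115 0 0 0 0 0.02"}}

```text
time_s: 35.5
position: [0.6112, -0.0946, 0.1729]
tcp_rot: [[1.0, 0.0, -0.0], [0.0, -1.0, 0.0], [-0.0, -0.0, -1.0]]
force: [0.6, 0.4, -1.0]
opening: 0.338
```

```bash
python3 - <<'E'
from h import *
G=(0,255,0);M=(255,0,255);X=(.612,-.0972)
snap("side","y_side");snap("scene","y_scene")
im,c=snap("wrist","y_wrist")
p=bot.read_state()["position"]
z=p[2]-.014
ov(im,c,[(*X,.132,.004,G),(*X,.126,.007,G),(*X,.092,.02,G),(*X,.057,.03,G),(*X,.012,.048,G),(*p[:2],z,.028,M),(*p[:2],z+.01,.028,M),(*p[:2],z+.03,.015,M)],"pics/y_ov.png")
goto(*X,.106,0)
E
```

```text
shift [0.0008 0.0022 0.0669] turn [-0.01  0.01  0.01] t 35.65 open 29.5 F [ 0.2  0.  -1.4] pos [ 0.6112 -0.095   0.1729]
```

View pics/y_ov.png

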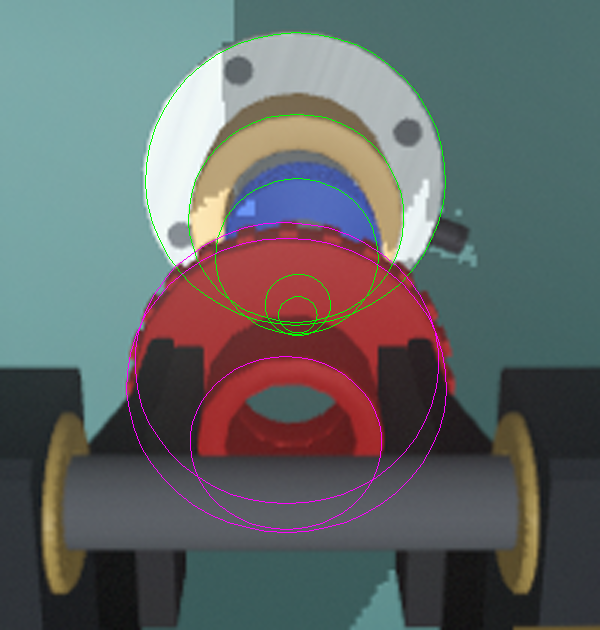

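View pics/y_side.png

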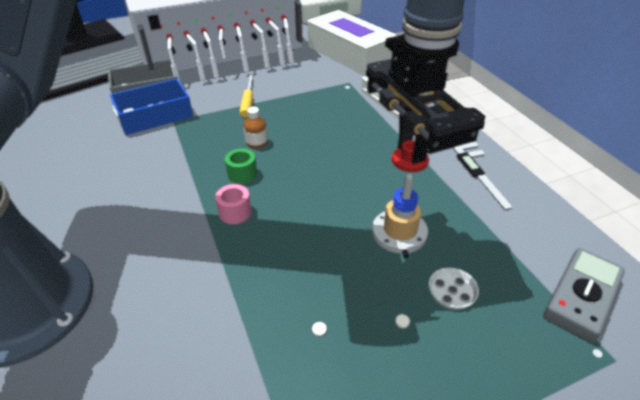

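Cap held, hub up, above the stem. Lowering.

>>> {"api": "apply_moves", "payload": {"motion": "0.0006 0.0016 0.006 0 0 0 0.02;0.0006 0.0016 0.015 0 0 0 0.02;0.0006 0.0016 0.024 0 0 0 0.02;0.0006 0.0016 0.033 0 0 0 0.02;0.0006 0.0016 0.042 0 0 0 0.02;0.0006 0.0016 0.05 0 0 0 0.02;0.0006 0.0016 0.056 0 0 0 0.02;0.0006 0.0016 0.06 0 0 0 0.02"}}

```text
time_s: 36.65
position: [0.6118, -0.0972, 0.1126]
tcp_rot: [[1.0, -0.001, -0.0], [-0.001, -1.0, 0.0], [-0.0, -0.0, -1.0]]
force: [-0.6, -0.1, -1.4]
opening: 0.34
```

```bash
python3 - <<'E'
from h import *
snap("side","z_side")
goto(.612,-.0972,.106,0)
E
```

```text
shift [0.0005 0.0001 0.0062] turn [-0.02  0.05 -0.04] t 36.7 open 29.4 F [ 0.7  0.6 -1.5] pos [ 0.6115 -0.0971  0.1122]
```

View pics/z_side.png

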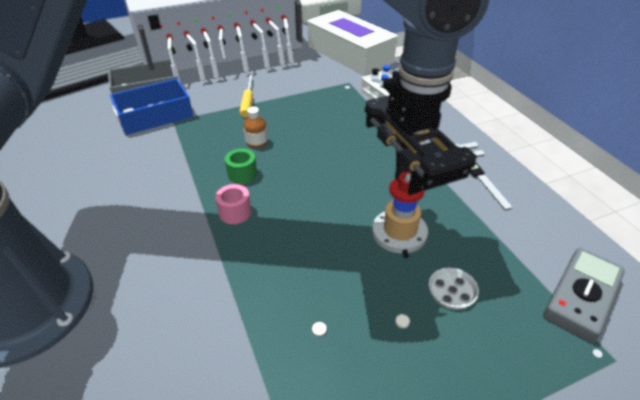

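Side picture: the cap at (407,190) is just above the pack and moving freely. Final approach.

>>> {"api": "apply_moves", "payload": {"motion": "0 0 0.0015 0 0 0 0.02;0 0 0.003 0 0 0 0.02;0 0 0.004 0 0 0 0.02;0 0 0.005 0 0 0 0.02;0 0 0.0055 0 0 0 0.02;0 0 0.006 0 0 0 0.02;0 0 0.006 0 0 0 0.02;0 0 0.006 0 0 0 0.02"}}

```text
time_s: 37.7
position: [0.6118, -0.0972, 0.107]
tcp_rot: [[1.0, -0.001, 0.0], [-0.001, -1.0, -0.0], [0.0, 0.0, -1.0]]
force: [-0.4, -0.3, -1.4]
opening: 0.338
```

>>> {"api": "apply_moves", "payload": {"motion": "0 0 0.0003 0 0 0 0.02;0 0 0.0006 0 0 0 0.02;0 0 0.0009 0 0 0 0.02;0 0 0.0012 0 0 0 0.02;0 0 0.0014 0 0 0 0.02;0 0 0.0014 0 0 0 0.02;0 0 0.0014 0 0 0 0.02;0 0 0.0014 0 0 0 0.02"}}

```text
time_s: 38.7
position: [0.6119, -0.0972, 0.1058]
tcp_rot: [[1.0, -0.001, 0.0], [-0.001, -1.0, -0.0], [0.0, 0.0, -1.0]]
force: [-0.9, 0.4, 1.6]
opening: 0.334
```

Contact (−1.4 to +1.6 N). Releasing.

>>> {"api": "apply_moves", "payload": {"motion": "0 0 0 0 0 0 0.035;0 0 0 0 0 0 0.045;0 0 0 0 0 0 0.055;0 0 0 0 0 0 0.055;0 0 -0.01 0 0 0 0.055;0 0 -0.04 0 0 0 0.055;0 0 -0.08 0 0 0 0.055;0 0 -0.1 0 0 0 0.055"}}

```text
time_s: 39.7
position: [0.6131, -0.0976, 0.2088]
tcp_rot: [[1.0, -0.001, 0.004], [-0.001, -1.0, -0.002], [0.004, 0.002, -1.0]]
force: [0.4, -0.1, -0.4]
opening: 0.632
```

>>> {"api": "apply_moves", "payload": {"motion": "-0.05 0 0 0 0 0 0.055;-0.1 0 0 0 0 0 0.055;-0.1 0 0 0 0 0 0.055;-0.1 0 0 0 0 0 0.055;-0.1 0 0 0 0 0 0.055;-0.1 0 0 0 0 0 0.055;-0.1 0 0 0 0 0 0.055;-0.1 0 0 0 0 0 0.055"}}

```text
time_s: 40.7
position: [0.512, -0.0971, 0.2054]
tcp_rot: [[1.0, -0.001, -0.0], [-0.001, -1.0, 0.0], [-0.0, -0.0, -1.0]]
force: [0.4, 0.6, 0.1]
opening: 0.633
```

```bash
python3 - <<'E'
from h import *
X=(.612,-.097);G=(0,255,0)
for n in("scene","side","wrist"):
    im,c=snap(n,"zz_"+n)
    q=proj([[*X,.132],[*X,.07]],c).mean(0).astype(int)
    ov(im,c,[(*X,.126,.007,G),(*X,.122,.015,G),(*X,.092,.028,G),(*X,.102,.028,G),(*X,.057,.03,G),(*X,.012,.048,G)],f"pics/zz2_{n}.png",max(0,q[0]-50),max(0,q[1]-40),100,100,6)
    print(n,fit("cap",im,c,*X,.092))
a=[cv2.resize(cv2.imread(f"pics/zz2_{n}.png"),(380,380)) for n in("side","scene")];cv2.imwrite("pics/zz2.png",np.hstack(a))
goto(.612,-.097,.2,0)
E
```

```text
scene (array([ 0.61130038, -0.09807403]), np.float64(0.07004689516255941))
side (array([ 0.61351408, -0.09419372]), np.float64(0.2578243668601461))
wrist (array([ 0.61155233, -0.09823801]), np.float64(0.042744102717229025))
shift [ 0.1002 -0.0002  0.0055] turn [-0.    0.01 -0.04] t 40.85 open 55.0 F [-0.4 -0.4 -0.2] pos [ 0.5118 -0.0971  0.2055]
```

View pics/zz2.png

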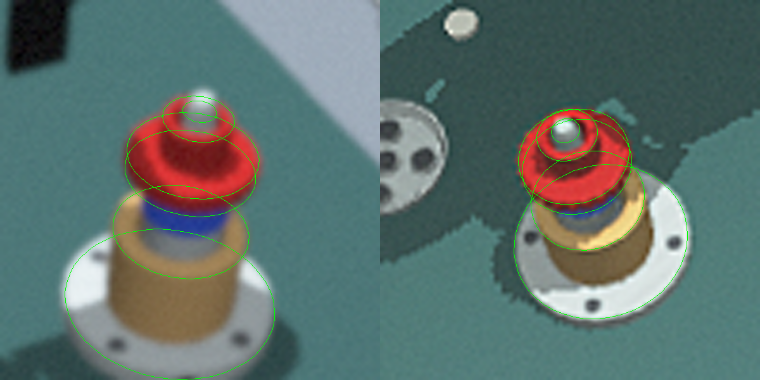

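View pics/zz_side.png

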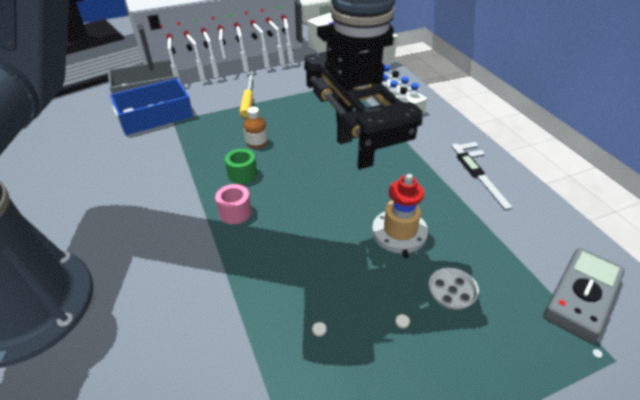

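The whole stack stands with the cap at seated height and the stem tip out of the hub. The bottle and dish are in their starting places. Handing in.

```bash
python3 -c "
from rig import bot
print(bot.hand_in())"
```

```text
the job is handed in; nothing more can be done
None
```

The test cell is built on its base in the order you gave: disc, sleeve, piston, spring pack, then cap with the hub up. I let go of each part before fetching the next and handed in at about 41 s of the 112 s allowed; no verdict came back.

- **Setting down:** I lowered the piston, spring pack and cap slowly until the wrist force showed contact. For the piston it went from about −3 N to +5 N, with no drop. The disc and sleeve were set down by measured position instead.
- **Final position:** The scene and wrist cameras put the cap about 1.5 mm off the base axis, against 8 mm allowed. In the pictures the cap sits at its seated height with the stem tip showing above the hub. The sleeve and spring pack measured within about 1–2 mm of the axis after placing.
- **Bystanders:** The brown bottle and the dish of coin cells look unmoved, judged by eye from the pictures.
- **Disagreements:** The side camera read about 2–4 mm off from the other two throughout, mostly in y. I took that as its calibration offset. The gripper opening read about 25 mm on the 28 mm disc and about 39 mm on the 40 mm pack, but neither slipped.

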